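# Fasten the hold-down strap of a drum-frame jig with its quarter-turn thumbscrew

## Task

Swing the blue strap across the drum frame until its slot lies over the slot of the brass receiver, take the thumbscrew from its wooden holder, put it down through both slots until its collar sits flat on the strap, then lock it with a quarter turn either way and let go. The slots must be found gently by feel (never press the screw hard against the jig), and the jar, the mallet and the cork block stay where they are.

Things in the scene. Friction and masses are not known exactly. Their poses are not given: they have to be found in the camera images.
- jig: Plywood jig fixed to the bench: board 160 (x) x 285 (y) x 12 mm with a round lobe; in it lies a wooden drum frame 300 mm across, rim top 42 mm above the bench, centred at jig y = -195 mm. Origin: middle of the board's underside, z up. The strap's pivot is at jig (0, -90 mm). The brass receiver plate is at jig y = +90 mm.
- receiver_mid (a point): Middle of the receiver's track (jig 0, +90, 42 mm), not its slot. The brass plate on it, 78 (x) x 46 (y) mm, top 42 and underside 36 mm above the bench, hollow below, has a through slot 8.5 (x) x 18.5 mm (y). It is clamped up to 9 mm either way along this point's x, so its slot is at x -9 to +9 mm: no pose of it is given; seen from above while the strap is open.
- strap (a joint): Angle of the strap about its upright pivot, rad. At 0 its slot is at jig (0, +90 mm); growing values swing it to jig -x (open); range -0.12 to 1.1. The slot is 180 mm from the pivot: 0.01 rad moves it 1.8 mm. Stiff hinge (0.2 N m): stays where left, 1.2 N at the slot or 2.3 N at the knob moves it. No stop where the slots meet.
- strap_hole (a point): Middle of the strap's slot, on its top face, 48.5 mm above the bench. The strap is a flat blue bar 36 wide, 5 thick, 235 mm long, underside 1.5 mm above the receiver's top. The slot is 8.5 wide and 18.5 mm long, its length along the strap = this point's y (pivot to end). The cross-pin held in this slot carries the strap along with it.
- strap_knob (a point): Centre (half-way up) of the black upright round knob on the strap, 18 mm in diameter, 34 mm tall, 95 mm from the pivot and 85 mm from the slot; its foot is on the strap's top face, this point is 17 mm above that.
- screw_grip (a point): Centre of the brass wing of the loose thumbscrew (50 to 100 g): upright, 32 long (this point's x), 10 thick (y), 26 mm tall (z), gripped across its thickness from above. Below it a neck 10 mm in diameter, then a round collar 26 mm in diameter, 4 mm thick, its underside 27 mm and its top 23 mm below this point. At the start the collar rests on the holder.
- screw_foot (a point): Middle of the screw's cross-pin, 45 mm below screw_grip, 18 mm below the collar: round-ended, 16 mm long along x (as the wing), 6 mm thick, on a 6 mm shank. It passes a slot only when along it. Height above the bench: 51.5 mm resting on the strap, 45 on the receiver, 30.5 with the collar on the strap, where it can turn and hook under the plate.
- caddy: Dark wooden holder block 70 (x) x 60 (y) x 34 mm tall, fixed; a pocket 20 (x) x 10 (y) mm, 27 mm deep holds the thumbscrew upright, wing along caddy x. Origin: centre of its underside.
- jar: Closed amber jar, 60 mm across, 75 mm tall, a bystander. Origin: centre of its underside.
- mallet: Hammer lying on the bench, a bystander. Origin on its underside.
- block: Cork sanding block 50 x 90 x 35 mm, a bystander. Origin: centre of its underside.
There are look-alikes about, which are no part of the job. Of the things like the part that bears screw_grip, leave any that is purple or turquoise; of the rest the smaller one is meant.

How it is judged (in metres and radians):
On the way, in this order (a step that is already met when the one before it is completed fails the run):
1. the strap lies across the receiver (its angle within 0.1 rad of 0) (value of joint strap between -0.1 and 0.1 rad), for 0.2 s.
2. the cross-pin has gone down through both slots, collar on the strap (z of screw_foot in the frame of jig below 0.0325 m and horizontal distance between screw_foot and strap_hole below 0.008 m and angle between the x axis of screw_foot and the y axis of strap_hole, either way round below 0.6 rad), for 0.1 s.
At the end, for the whole second after the job is handed in: Strap across the receiver (within 0.1 rad of 0); thumbscrew upright (0.15 rad) through both slots, collar down on the strap (within 2 mm), pin middle within 8 mm of the strap slot's middle and turned at least 0.9 rad from the strap's length; released and at rest (all of step 1 and z of screw_foot in the frame of jig between 0.027 and 0.0325 m and horizontal distance between screw_foot and strap_hole below 0.008 m and angle between the x axis of screw_foot and the y axis of strap_hole, either way round above 0.9 rad and angle between screw_foot's own z axis and vertical below 0.15 rad and linear speed of screw below 0.02 m/s); the robot touches nothing.
It fails at once if the screw presses on the jig, strap or receiver with more than 30 N (contact force between screw and jig above 30 N).
It fails at once if the jar is moved by more than 30 mm (distance of jar from where it was at the start of the episode above 0.03 m).
It fails at once if the mallet is moved by more than 30 mm (distance of mallet from where it was at the start of the episode above 0.03 m).
It fails at once if the cork block is moved by more than 30 mm (distance of block from where it was at the start of the episode above 0.03 m).
It also fails if it takes over 64 s, if anything falls off the work surface, if the arm or the gripper's body presses on something with over 40 N, if the wrist force passes 120 N, or if a joint passes its speed limit or range.

## Robot

A 6-joint arm with a two-finger parallel gripper is mounted at the origin on the work surface. World frame = base frame: x ahead of the robot, y to its left, z up, the work surface at z = 0. Lengths are in m, angles in degrees, forces in N, time in s.
With the tool pointing down it reaches from about 0.275 to 0.825 m from the base axis. Payload 5.2 kg.
Tool frame: the origin (TCP) lies on the centre line of the jaws, within the pads' length; the fingertips stand 8 mm ahead of it and the grasp point (between the pads) lies 11 mm behind it (bot.nose_length is the distance from the TCP to the fingertips, in m); z points along the fingers, y is the direction in which the jaws open and shut (so a half turn about z gives the same grasp; the last joint's range is limited). The gripper opens to 93 mm and grips with 3 to 60 N. Pads are 15 mm wide; open, the fingers measure 128 mm over their backs; the gripper's body (75 mm by 188 mm) begins 65 mm behind the grasp point.
Start: joints at [58.453, 14.817, 87.949, -0, 77.235, -11.62], TCP at [0.187, 0.517, 0.227] pointing down, gripper open.
Joint ranges: [-179.93, 179.93], [-52.35, 119.4], [10.71, 147.94], [-69.91, 249.91], [12.55, 155.21], [-178.61, 178.61]. Speed limits (degrees/s): [147.25, 147.25, 180, 180, 180, 180].

## Interface

Orientations are given as a 3x3 rotation matrix whose columns are the frame's x, y, z axes.
In Python, from workcell import state, imaging, bot gives the robot as it stands.
- The arm moves only by the tool servo_tool, never from a script. Its argument "plan" is a list of rows, each an object of numbers: "dx", "dy", "dz": the shift along the tool's x, y, z each as a share of 30 mm, from -1 to 1; "rx", "ry", "rz": the turn, a rotation vector about the tool's x, y, z each as a share of 8 degrees, from -1 to 1; "fingers": the gripper's target within -1 to 1 (shut at 1, half-way at 0, fully open at -1). A call has exactly 8 rows; each row shifts and turns the commanded pose from where the row before left it, along the tool's axes as they then stand; what a row does not reach is not made up. A row lasts 1/10 s, in which the tool goes at most 50 mm and 8.59 degrees, less where a joint would pass 70% of its speed; a pose out of reach is approached as far as the arm can. A call with a number of a shift or a turn outside -1 to 1 is refused whole. A call with a gripper value outside its range is refused whole. The fingers move at their own pace and stop on an object; "force" is the grip in N (left out, the last holds). Time passes only in rows, so rows that do not move let the fingers close, or fill a call up. It gives the time, the measured TCP pose, the force and the opening at its end, in the units of the state.
- state(): the state, without advancing time (a new reading comes with each control period).
- imaging.camera(name): name is "scene" or "side" or "wrist"; returns the picture (480x640x3 uint8, red, green, blue); there is no depth.
- imaging.camera_info(name): a dict with "K" (3x3 intrinsics, pixels), "world_from_camera" (4x4, takes a point from camera to world coordinates); the wrist camera has in their place "hand_eye" (4x4, takes a point from camera to tool coordinates, whose origin is the TCP and whose axes are the flange's). Camera axes: x right, y down, z forward; pixel columns grow to the right and rows downward; lengths in m; the calibration is good to about 2 mm. The wrist camera is an equidistant fisheye: a pixel r from the principal point sees the ray r / f radians off the axis. A picture is of the moment at which its call begins: read the wrist's pose just before it. camera_info takes no time and is no camera call.
- bot.sign_off(): hands the job in, once; it reports no verdict.
Trained networks look in the newest picture that a camera, given by its name, has taken for a name from the list of things; names that differ only in an ending like _2 or _b are one class to them, and where a whole thing is asked for, a point or a joint stands for the part that bears it (a point fixed in the world has none). Each returns a list of dicts, best first, with "score" (0 to 1); they miss things now and then, are a little off and sometimes report something else, mostly with a low value. They report only what shows in the picture. A call takes as long as a camera call. They do not tell look-alikes from the thing itself.
- imaging.silhouettes(thing, camera): "region" (480x640 bool, what is visible of it).
- imaging.place_of(thing, camera): "at" ([x, y, z] in m, in the coordinates of the camera as it stood for that picture, good to about 4 mm: a listed point, or the origin of a listed thing).
The state is a dict: "time": time; "qpos": joint angles; "joint_velocities": joint speeds; "joint_efforts": joint torques, N m; "ee_pos": TCP position; "tcp_rot": TCP orientation; "contact_force": force on the tool from outside, world axes, zero at the start; "moment": the same for the moment, N m; "opening": finger opening in m.
Only numpy, scipy, OpenCV 4.12 (cv2) and the standard library are available. Lean on these libraries where they do the work, as an engineer would, in place of code of your own. Each camera call takes 0.05 s, during which the arm holds its last target.

## Working session

There is one attempt and no reset: what is moved stays moved. The work goes in short steps, Python scripts to look and compute and a tool call to move; the robot and the scene stay as the last step left them, time stands still between calls to the robot, and variables do not carry over. Pictures are saved under pics/ and viewed, and the job is handed in when it is done.

Besides the shell and the picture viewer there is one more tool, called after ">>>" by a JSON object that holds its "method" and its "body", one argument or row to a line. servo_tool: Moves the arm, as the interface text tells. Its arguments: {"type":"object","properties":{"plan":{"type":"array"},"force":{"type":"number"}},"required":["plan"]}

```bash
ls; mkdir -p pics
python3 - <<'E'
from workcell import state, imaging, bot
import cv2, numpy as np
s=state(); print({k:np.round(v,3).tolist() for k,v in s.items()}, bot.nose_length)
for c in ["scene","side","wrist"]:
    im=imaging.camera(c); cv2.imwrite(f"pics/{c}0.png",im[:,:,::-1]); i=imaging.camera_info(c); print(c,{k:np.round(v,4).tolist() if not isinstance(v,str) else v for k,v in i.items()})
E
```

```text
pics
{'time': 0.0, 'qpos': [58.454, 14.859, 88.007, 0.0, 77.233, -11.62], 'joint_velocities': [0.087, 0.033, 0.009, -0.099, 0.061, 0.033], 'joint_efforts': [-0.001, -43.73, -28.401, 0.072, 0.041, -0.0], 'ee_pos': [0.187, 0.517, 0.226], 'tcp_rot': [[-0.94, 0.341, -0.001], [0.341, 0.94, -0.001], [0.0, -0.002, -1.0]], 'contact_force': [-0.093, 0.385, 0.745], 'moment': [0.005, 0.02, -0.005], 'opening': 0.093} 0.008
scene {'K': [[623.9223, 0.0, 335.4383], [0.0, 623.9223, 236.9037], [0.0, 0.0, 1.0]], 'world_from_camera': [[0.2573, 0.7227, -0.6415, 1.3612], [0.9663, -0.1986, 0.1639, -0.2046], [-0.009, -0.662, -0.7494, 1.0675], [0.0, 0.0, 0.0, 1.0]]}
side {'K': [[562.1027, 0.0, 321.2343], [0.0, 562.1027, 236.719], [0.0, 0.0, 1.0]], 'world_from_camera': [[-0.9358, -0.2158, 0.2786, 0.1908], [-0.3523, 0.5892, -0.7272, 0.8962], [-0.0073, -0.7787, -0.6274, 0.818], [0.0, 0.0, 0.0, 1.0]]}
wrist {'K': [[371.6483, 0.0, 322.1779], [0.0, 371.6483, 238.0347], [0.0, 0.0, 1.0]], 'hand_eye': [[0.0002, -0.957, -0.2901, 0.0826], [1.0, 0.0001, 0.0004, -0.0011], [-0.0004, -0.2901, 0.957, -0.1582], [0.0, 0.0, 0.0, 1.0]]}
```

View pics/scene0.png

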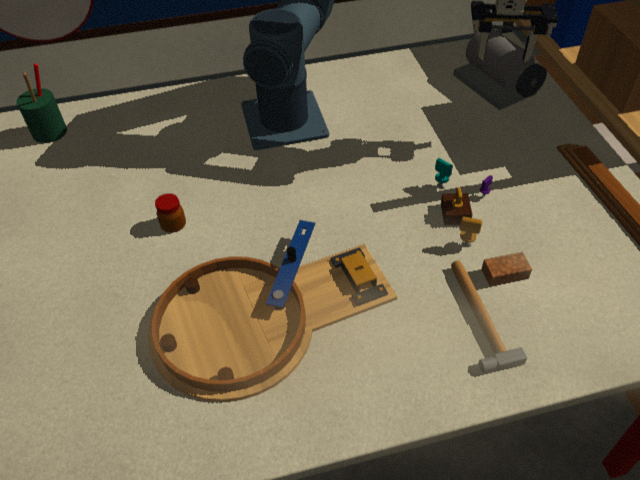

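View pics/side0.png

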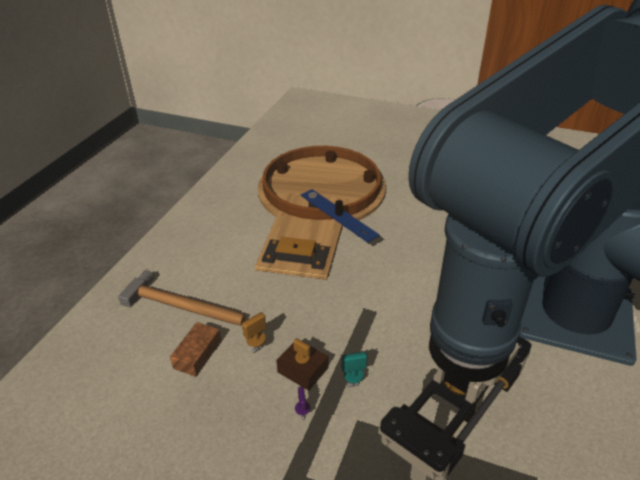

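View pics/wrist0.png

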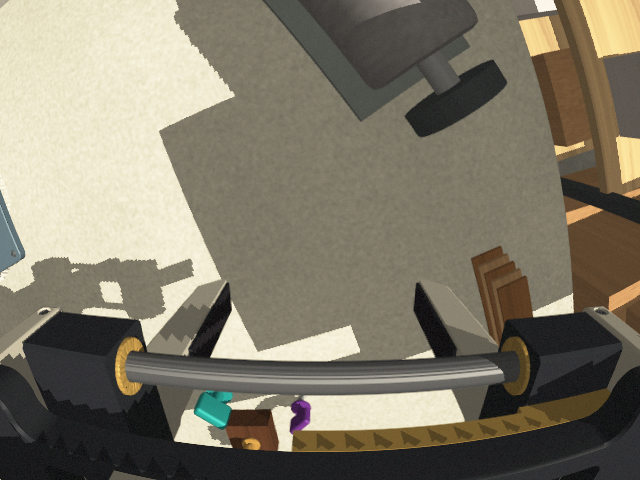

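The screw in the holder (scene about 458,197) is smaller than the loose brass look-alike (470,230). Purple and turquoise ones are decoys. The strap is open and the receiver is at scene (357,268).

```bash
cat > h.py <<'E'
from workcell import state, imaging, bot
import cv2, numpy as np
np.set_printoptions(precision=4,suppress=True)
def pose(c):
    i=imaging.camera_info(c)
    if c!="wrist": return i["K"],np.array(i["world_from_camera"])
    s=state(); T=np.eye(4);T[:3,:3]=s["tcp_rot"];T[:3,3]=s["ee_pos"]
    return np.array(i["K"]),T@np.array(i["hand_eye"])
def rays(c,uv,KT=None):
    K,T=KT if KT else pose(c); uv=np.atleast_2d(np.float64(uv))
    x=(uv[:,0]-K[0][2])/K[0][0]; y=(uv[:,1]-K[1][2])/K[1][1]
    if c=="wrist":
        r=np.hypot(x,y)+1e-12; d=np.stack([x/r*np.sin(r),y/r*np.sin(r),np.cos(r)],1)
    else: d=np.stack([x,y,np.ones_like(x)],1)
    return T[:3,3],d@T[:3,:3].T
def onz(c,uv,z,KT=None):
    o,d=rays(c,uv,KT); t=(z-o[2])/d[:,2]; return o+d*t[:,None]
def proj(c,P,KT=None):
    K,T=KT if KT else pose(c); P=np.atleast_2d(P); q=(P-T[:3,3])@T[:3,:3]
    if c=="wrist":
        r=np.hypot(q[:,0],q[:,1])+1e-12; th=np.arctan2(r,q[:,2]); x=q[:,0]/r*th;y=q[:,1]/r*th
    else: x=q[:,0]/q[:,2];y=q[:,1]/q[:,2]
    return np.stack([x*K[0][0]+K[0][2],y*K[1][1]+K[1][2]],1)
def save(name,im): cv2.imwrite(f"pics/{name}.png",im[:,:,::-1])
E
python3 - <<'E'
from h import *
for c in ["scene","side"]:
    im=imaging.camera(c)
    K,T=pose(c)
    for t in ["jig","receiver_mid","strap_hole","strap_knob","screw_grip","screw_foot","caddy","jar","mallet","block"]:
        for r in imaging.place_of(t,c):
            p=T@np.append(r["at"],1); print(c,t,round(r["score"],2),p[:3])
im=imaging.camera("scene"); save("crop1",cv2.resize(im[180:330,240:500],None,fx=3,fy=3,interpolation=cv2.INTER_CUBIC))
E
```

```text
scene jig 0.85 [ 0.592  -0.0402 -0.0012]
scene receiver_mid 0.86 [0.5841 0.0429 0.0419]
scene strap_hole 0.9 [ 0.4508 -0.0475  0.0435]
scene strap_knob 0.62 [ 0.5311 -0.0865  0.0697]
scene screw_grip 0.88 [0.552  0.2999 0.0723]
scene screw_grip 0.84 [0.3588 0.3169 0.0647]
scene screw_grip 0.64 [0.4511 0.3164 0.0597]
scene screw_grip 0.49 [0.4196 0.4067 0.0491]
scene screw_grip 0.4 [0.4512 0.3163 0.0239]
scene screw_foot 0.76 [0.3558 0.3188 0.006 ]
scene screw_foot 0.68 [0.5523 0.3086 0.0043]
scene screw_foot 0.68 [0.4204 0.4103 0.0063]
scene screw_foot 0.53 [0.4529 0.3142 0.0225]
scene caddy 0.73 [0.4594 0.3171 0.004 ]
scene jar 0.96 [ 0.3125 -0.326   0.0027]
scene mallet 0.88 [0.7331 0.2593 0.0035]
scene block 0.83 [0.6457 0.352  0.0047]
scene block 0.4 [0.734  0.2577 0.0031]
side jig 0.76 [ 0.5958 -0.0484 -0.0003]
side receiver_mid 0.75 [0.5764 0.0417 0.0427]
side strap_hole 0.78 [ 0.454  -0.0458  0.0472]
side strap_knob 0.95 [ 0.5198 -0.0862  0.0658]
side strap_knob 0.31 [0.4514 0.3156 0.0576]
side strap_knob 0.27 [0.5783 0.0417 0.0394]
side screw_grip 0.87 [0.3581 0.3155 0.0641]
side screw_grip 0.81 [0.5489 0.3039 0.0687]
side screw_grip 0.51 [0.4154 0.4019 0.0471]
side screw_foot 0.96 [0.3589 0.3165 0.0054]
side screw_foot 0.66 [0.4515 0.3152 0.0138]
side screw_foot 0.66 [0.5489 0.2987 0.0039]
side screw_foot 0.66 [0.4149 0.4024 0.0004]
side screw_foot 0.38 [ 0.5958 -0.0463  0.0024]
side caddy 0.92 [ 0.4514  0.3187 -0.0024]
side jar 0.16 [0.4508 0.3143 0.016 ]
side mallet 0.89 [ 0.7266  0.2528 -0.0014]
side block 0.79 [0.6454 0.3444 0.0024]
```

View pics/crop1.png

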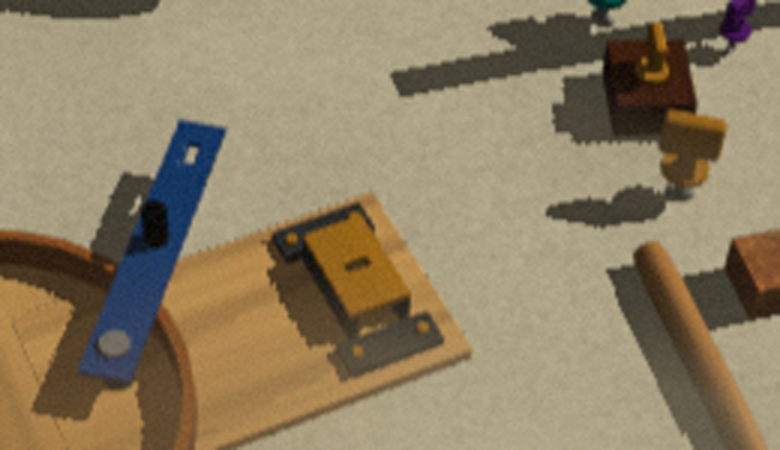

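Run:
```python
from h import *
cr=lambda x,y:(240+x/3,180+y/3)
piv=onz("scene",cr(113,343),.050)[0]
slot=onz("scene",cr(357,264),.042)[0]
hole=onz("scene",cr(191,154),.0485)[0]
br=onz("scene",cr(470,352),.012)[0]; tr=onz("scene",cr(374,193),.012)[0]
knob=onz("scene",cr(156,205),.0825)[0]
rc=onz("scene",[cr(304,231),cr(358,219),cr(408,286),cr(349,313)],.042)
print("piv",piv,"recslot",slot,"hole",hole,np.linalg.norm(hole-piv),"corners",br,tr,np.linalg.norm(br-tr),"knob",knob)
print(rc,rc.mean(0))
e=(tr-br)/np.linalg.norm(tr-br); print("edge dir yaw",np.degrees(np.arctan2(e[1],e[0])))
cad=onz("scene",[cr(605,43),cr(683,40),cr(693,103),cr(612,104)],.034);print(cad,cad.mean(0))
print("wing", onz("scene",[cr(656,26)],.085))
print(np.linalg.norm(cad-np.roll(cad,1,0),axis=1))
im=imaging.camera("scene"); save("crop2",cv2.resize(im[150:260,400:520],None,fx=6,fy=5,interpolation=cv2.INTER_CUBIC))
```

```text
piv [ 0.6086 -0.1341  0.05  ] recslot [0.5807 0.0449 0.042 ] hole [ 0.4547 -0.0449  0.0485] 0.1778587988755819 corners [0.6533 0.1057 0.012 ] [0.4964 0.0834 0.012 ] 0.15844484766589587 knob [ 0.5248 -0.0843  0.0825]
[[0.542  0.017  0.042 ]
 [0.5415 0.0572 0.042 ]
 [0.6087 0.0735 0.042 ]
 [0.6204 0.0275 0.042 ]] [0.5782 0.0438 0.042 ]
edge dir yaw -171.905188044104
[[0.4138 0.2961 0.034 ]
 [0.4269 0.3561 0.034 ]
 [0.4921 0.3367 0.034 ]
 [0.4768 0.2771 0.034 ]] [0.4524 0.3165 0.034 ]
wing [[0.4538 0.3148 0.085 ]]
[0.0658 0.0614 0.068  0.0615]
```

View pics/crop2.png

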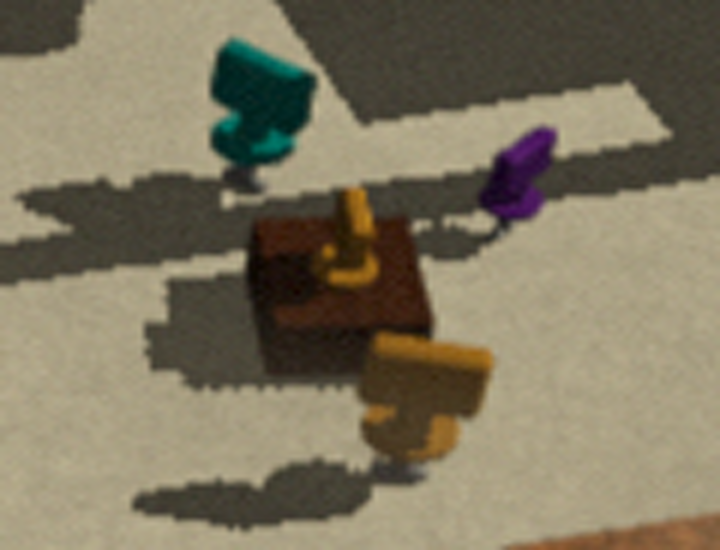

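>>> {"method": "servo_tool", "body": {
  "plan": [
    {"dx": -0.4, "dy": -0.35},
    {"dx": -0.87, "dy": -0.75},
    {"dx": -0.87, "dy": -0.75},
    {"dx": -0.87, "dy": -0.75},
    {"dx": -0.87, "dy": -0.75},
    {"dx": -0.87, "dy": -0.75},
    {"dx": -0.87, "dy": -0.75},
    {"dx": -0.87, "dy": -0.75}
  ]
}}

```text
invalid input
```

>>> {"method": "servo_tool", "body": {
  "plan": [
    {"dx": -0.87, "dy": -0.75},
    {"dx": -0.87, "dy": -0.75},
    {"dx": -0.87, "dy": -0.75},
    {"dx": -0.87, "dy": -0.75},
    {"dx": -0.87, "dy": -0.75},
    {"dx": -0.87, "dy": -0.75},
    {"dx": -0.87, "dy": -0.75},
    {"dx": -0.87, "dy": -0.75}
  ]
}}

```text
invalid input
```

```bash
cat >> h.py <<'E'
def goto(xyz,phi=None):
    "print total shift in tool axes (mm) and yaw turn (deg)"
    s=state(); R=np.array(s["tcp_rot"]); d=R.T@(np.array(xyz)-s["ee_pos"])*1000
    f=np.degrees(np.arctan2(R[1,1],R[0,1]))
    print("t",round(s["time"],2),"pos",np.array(s["ee_pos"]),"phi",round(f,2),"tilt",np.round(R[:2,2],4),"F",np.array(s["contact_force"]),"open",s["opening"])
    print(" shift mm (tool):",d," units:",d/30, "rz deg/units:", None if phi is None else (round(f-phi,2),round((f-phi)/8,3)))
E
python3 - <<'E'
from h import *
goto([.526,-.0865,.2],60)
im=imaging.camera("wrist"); save("w1",im)
E
```

```text
t 1.35 pos [0.1874 0.5171 0.2266] phi 70.07 tilt [-0.     -0.0001] F [-0.2565  0.1597 -0.8715] open 0.09276275590371764
 shift mm (tool): [-524.0049 -452.0446   26.6612]  units: [-17.4668 -15.0682   0.8887] rz deg/units: (np.float64(10.07), np.float64(1.259))
```

View pics/w1.png

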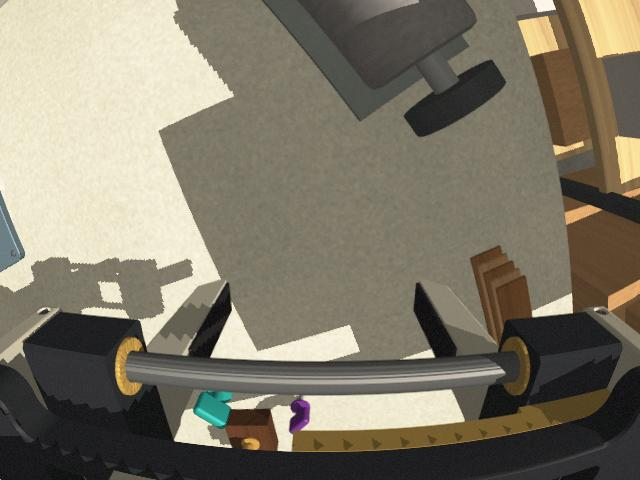

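>>> {"method": "servo_tool", "body": {
  "plan": [
    {"dx": -0.4, "dy": -0.35, "dz": 0, "rx": 0, "ry": 0, "rz": 0, "fingers": -1},
    {"dx": -0.87, "dy": -0.75, "dz": 0, "rx": 0, "ry": 0, "rz": 0, "fingers": -1},
    {"dx": -0.87, "dy": -0.75, "dz": 0, "rx": 0, "ry": 0, "rz": 0, "fingers": -1},
    {"dx": -0.87, "dy": -0.75, "dz": 0, "rx": 0, "ry": 0, "rz": 0, "fingers": -1},
    {"dx": -0.87, "dy": -0.75, "dz": 0, "rx": 0, "ry": 0, "rz": 0, "fingers": -1},
    {"dx": -0.87, "dy": -0.75, "dz": 0, "rx": 0, "ry": 0, "rz": 0, "fingers": -1},
    {"dx": -0.87, "dy": -0.75, "dz": 0, "rx": 0, "ry": 0, "rz": 0, "fingers": -1},
    {"dx": -0.87, "dy": -0.75, "dz": 0, "rx": 0, "ry": 0, "rz": 0, "fingers": -1}
  ]
}}

```text
time: 2.2
ee_pos: [0.3136, 0.2907, 0.2268]
tcp_rot: [[-0.94, 0.341, 0.001], [0.341, 0.94, -0.0], [-0.001, -0.0, -1.0]]
contact_force: [0.9, 0.2, -0.6]
opening: 0.093
```

>>> {"method": "servo_tool", "body": {
  "plan": [
    {"dx": -0.87, "dy": -0.75, "dz": 0, "rx": 0, "ry": 0, "rz": 0, "fingers": -1},
    {"dx": -0.87, "dy": -0.75, "dz": 0, "rx": 0, "ry": 0, "rz": 0, "fingers": -1},
    {"dx": -0.87, "dy": -0.75, "dz": 0, "rx": 0, "ry": 0, "rz": 0, "fingers": -1},
    {"dx": -0.87, "dy": -0.75, "dz": 0, "rx": 0, "ry": 0, "rz": 0, "fingers": -1},
    {"dx": -0.87, "dy": -0.75, "dz": 0, "rx": 0, "ry": 0, "rz": 0, "fingers": -1},
    {"dx": -0.87, "dy": -0.75, "dz": 0, "rx": 0, "ry": 0, "rz": 0, "fingers": -1},
    {"dx": -0.87, "dy": -0.75, "dz": 0, "rx": 0, "ry": 0, "rz": 0, "fingers": -1},
    {"dx": -0.87, "dy": -0.75, "dz": 0, "rx": 0, "ry": 0, "rz": 0, "fingers": -1}
  ]
}}

```text
time: 3.0
ee_pos: [0.4481, 0.0503, 0.2268]
tcp_rot: [[-0.94, 0.341, 0.0], [0.341, 0.94, -0.0], [-0.0, -0.0, -1.0]]
contact_force: [0.5, 0.7, -0.2]
opening: 0.0931
```

Run:
```python
from h import *
goto([.526,-.0865,.2],60)
im=imaging.camera("wrist"); save("w1",im)
```

```text
t 3.0 pos [0.4481 0.0503 0.2268] phi 70.04 tilt [ 0.0003 -0.0003] F [ 0.4817  0.6956 -0.1837] open 0.09312540086603392
 shift mm (tool): [-119.9    -102.013    26.8417]  units: [-3.9967 -3.4004  0.8947] rz deg/units: (np.float64(10.04), np.float64(1.255))
```

View pics/w1.png

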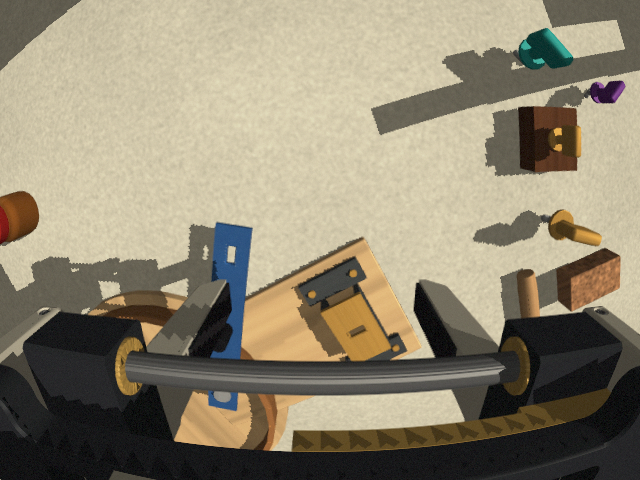

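Receiver slot is at wrist (357,330), strap slot (231,254), pivot (223,397), caddy (548,140). Zooming for precision.

Run:
```python
from h import *
im=imaging.camera("wrist")
a=cv2.resize(im[215:415,200:430],None,fx=3,fy=3,interpolation=cv2.INTER_CUBIC)
b=cv2.resize(im[90:190,500:600],None,fx=6,fy=6,interpolation=cv2.INTER_CUBIC)
save("w2a",a); save("w2b",b)
```

```text
(no output)
```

View pics/w2a.png

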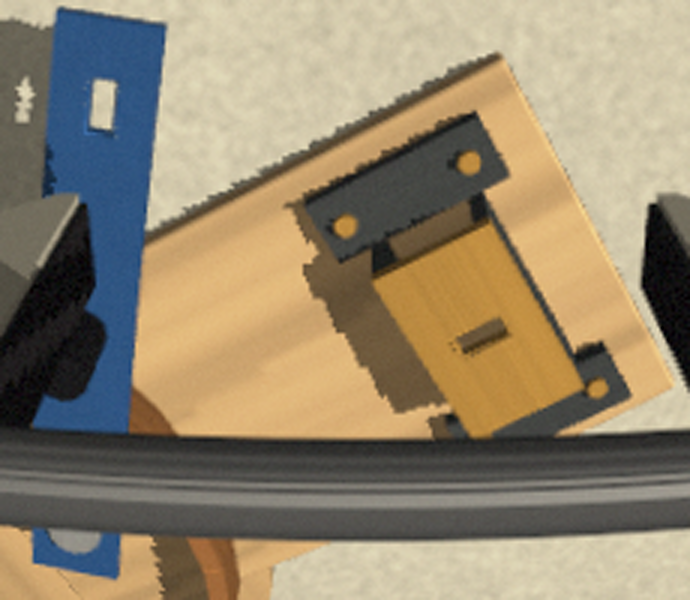

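View pics/w2b.png

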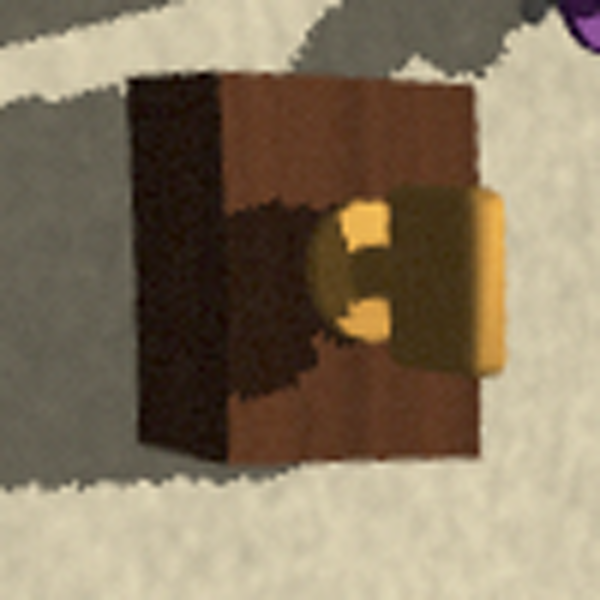

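Run:
```python
from h import *
KT=pose("wrist")
A=lambda *p:[(200+x/3-.33,215+y/3-.33) for x,y in p]
B=lambda *p:[(500+x/6-.4,90+y/6-.4) for x,y in p]
f=lambda uv,z:onz("wrist",uv,z,KT)
y=lambda a,b:np.degrees(np.arctan2(*(b-a)[1::-1]))
s=f(A((452,343),(500,318),(509,333),(462,355)),.042); print("slot",s.mean(0),np.linalg.norm(s-np.roll(s,1,0),axis=1), y(s[0],s[1]))
h=f(A((92,82),(117,80),(113,132),(90,130)),.0485); print("hole",h.mean(0),np.linalg.norm(h-np.roll(h,1,0),axis=1))
# strap edges
e=f(A((61,9),(34,562),(165,25),(118,578)),.0485);print("strap corners",e, "len",np.linalg.norm(e[0]-e[1]),"yaw",y(e[1],e[0]),y(e[3],e[2]))
c=f(A((500,55),(672,383)),.012); print("board end",c,np.linalg.norm(c[0]-c[1]),y(c[0],c[1]),"mid",c.mean(0))
r=f(A((373,280),(490,220),(583,388),(480,440)),.042); print("rec",r,np.linalg.norm(r-np.roll(r,1,0),axis=1),y(r[0],r[1]),y(r[1],r[2]))
ca=f(B((220,72),(474,87),(480,457),(227,464)),.034); print("caddy",ca,ca.mean(0),np.linalg.norm(ca-np.roll(ca,1,0),axis=1),y(ca[0],ca[3]),y(ca[1],ca[2]))
w=f(B((487,190),(490,375)),.034+27e-3+.013); print("wing top",w,w.mean(0),np.linalg.norm(w[0]-w[1]),y(w[0],w[1]))
```

```text
slot [0.5766 0.0435 0.042 ] [0.0064 0.0195 0.0072 0.0187] 100.95999575501132
hole [ 0.4495 -0.0443  0.0485] [0.0166 0.0084 0.018  0.0078]
strap corners [[ 0.4149 -0.0441  0.0485]
 [ 0.6186 -0.1605  0.0485]
 [ 0.4317 -0.0142  0.0485]
 [ 0.6358 -0.1295  0.0485]] len 0.23460694182884656 yaw 150.22872217139562 150.5438501431577
board end [[0.4888 0.0821 0.012 ]
 [0.6449 0.1069 0.012 ]] 0.15800849623567215 9.00487162024735 mid [0.5669 0.0945 0.012 ]
rec [[0.5413 0.0156 0.042 ]
 [0.5336 0.0606 0.042 ]
 [0.6116 0.0722 0.042 ]
 [0.6199 0.0296 0.042 ]] [0.0799 0.0456 0.0789 0.0435] 99.69269130934298 8.496089051801226
caddy [[0.4094 0.2984 0.034 ]
 [0.4244 0.3559 0.034 ]
 [0.4916 0.3389 0.034 ]
 [0.4763 0.2802 0.034 ]] [0.4504 0.3184 0.034 ] [0.0694 0.0595 0.0693 0.0606] -15.153940248209052 -14.273609331273875
wing top [[0.4353 0.3218 0.074 ]
 [0.4651 0.3143 0.074 ]] [0.4502 0.318  0.074 ] 0.03072932324273538 -14.074240081981825
```

>>> {"method": "servo_tool", "body": {
  "plan": [
    {"dx": -0.559, "dy": -0.489, "dz": 0.6, "rx": 0, "ry": 0, "rz": 0, "fingers": -1},
    {"dx": -0.559, "dy": -0.489, "dz": 0.6, "rx": 0, "ry": 0, "rz": 0, "fingers": -1},
    {"dx": -0.559, "dy": -0.489, "dz": 0.6, "rx": 0, "ry": 0, "rz": 0, "fingers": -1},
    {"dx": -0.559, "dy": -0.489, "dz": 0.6, "rx": 0, "ry": 0, "rz": 0, "fingers": -1},
    {"dx": -0.559, "dy": -0.489, "dz": 0.6, "rx": 0, "ry": 0, "rz": 0, "fingers": -0.6},
    {"dx": -0.559, "dy": -0.489, "dz": 0.6, "rx": 0, "ry": 0, "rz": 0, "fingers": -0.4},
    {"dx": -0.559, "dy": -0.489, "dz": 0.6, "rx": 0, "ry": 0, "rz": 0.6, "fingers": -0.2},
    {"dx": 0, "dy": 0, "dz": 0, "rx": 0, "ry": 0, "rz": 0.6, "fingers": -0.2}
  ]
}}

```text
time: 3.9
ee_pos: [0.5227, -0.0858, 0.0984]
tcp_rot: [[-0.868, 0.497, -0.003], [0.497, 0.868, 0.001], [0.003, -0.001, -1.0]]
contact_force: [0.4, 0.1, -0.3]
opening: 0.0651
```

Run:
```python
from h import *
goto([.5234,-.0863,.062],60.4)
im=imaging.camera("wrist"); save("w3",im)
```

```text
t 3.9 pos [ 0.5227 -0.0858  0.0984] phi 60.18 tilt [-0.0031  0.0006] F [ 0.424   0.0817 -0.2841] open 0.06510978845527055
 shift mm (tool): [-0.9844 -0.0679 36.4068]  units: [-0.0328 -0.0023  1.2136] rz deg/units: (np.float64(-0.22), np.float64(-0.027))
```

View pics/w3.png

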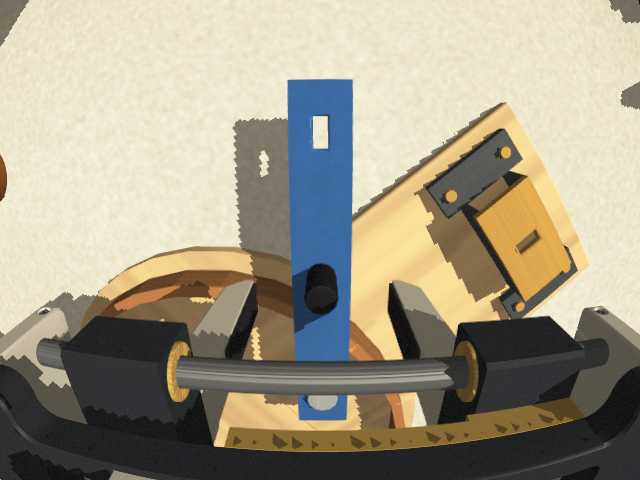

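Knob (321,290) is centred between the fingers; strap slot at (320,132), receiver slot (528,241).

Run:
```python
from h import *
KT=pose("wrist");f=lambda uv,z:onz("wrist",uv,z,KT)
h=f([(320,132)],.0485)[0]; s=f([(528,241)],.042)[0]; k=f([(322,304)],.0825)[0]; p=f([(322,398)],.05)[0]
print(h,s,k,p, np.linalg.norm((h-k)[:2]),np.linalg.norm((h-p)[:2]))
d=(h-k)[:2];u=d/np.linalg.norm(d);piv=h[:2]-.18*u;print("piv",piv,np.degrees(np.arctan2(u[1],u[0])))
v=s[:2]-piv;print("slot rel",v,np.linalg.norm(v),np.degrees(np.arctan2(v[1],v[0])))
im=cv2.imread("pics/w3.png"); cv2.imwrite("pics/w3c.png",cv2.resize(im[90:330,270:590],None,fx=2.5,fy=2.5,interpolation=cv2.INTER_CUBIC))
```

```text
[ 0.4513 -0.0466  0.0485] [0.5785 0.0425 0.042 ] [ 0.5276 -0.0894  0.0825] [ 0.609  -0.1365  0.05  ] 0.08749431546850465 0.18156718865402222
piv [ 0.6083 -0.1347] 150.7035482545961
slot rel [-0.0298  0.1772] 0.17970138157983243 99.53621958427675
```

>>> {"method": "servo_tool", "body": {
  "plan": [
    {"dx": -0.03, "dy": 0, "dz": 0.4, "rx": 0, "ry": 0, "rz": 0, "fingers": -0.2},
    {"dx": 0, "dy": 0, "dz": 0.4, "rx": 0, "ry": 0, "rz": 0, "fingers": -0.1},
    {"dx": 0, "dy": 0, "dz": 0.4, "rx": 0, "ry": 0, "rz": 0, "fingers": 0.2},
    {"dx": 0, "dy": 0, "dz": 0, "rx": 0, "ry": 0, "rz": 0, "fingers": 1},
    {"dx": 0, "dy": 0, "dz": 0, "rx": 0, "ry": 0, "rz": 0, "fingers": 1},
    {"dx": 0, "dy": 0, "dz": 0, "rx": 0, "ry": 0, "rz": 0, "fingers": 1},
    {"dx": 0, "dy": 0, "dz": 0, "rx": 0, "ry": 0, "rz": 0, "fingers": 1},
    {"dx": 0, "dy": 0, "dz": 0, "rx": 0, "ry": 0, "rz": 0, "fingers": 1}
  ],
  "force": 8
}}

```text
time: 4.75
ee_pos: [0.5243, -0.0848, 0.065]
tcp_rot: [[-0.87, 0.493, 0.0], [0.493, 0.87, -0.0], [-0.0, -0.0, -1.0]]
contact_force: [-0.8, -0.8, 0.5]
opening: 0.0177
```

View pics/w3c.png

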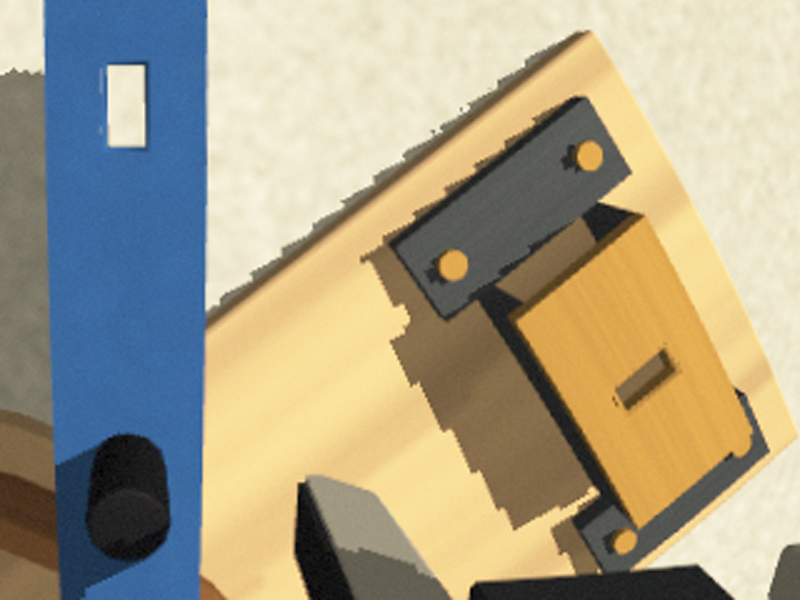

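>>> {"method": "servo_tool", "body": {
  "plan": [
    {"dx": -0.005, "dy": 0.176, "dz": 0, "rx": 0, "ry": 0, "rz": 0.4, "fingers": 1},
    {"dx": -0.005, "dy": 0.176, "dz": 0, "rx": 0, "ry": 0, "rz": 0.4, "fingers": 1},
    {"dx": -0.005, "dy": 0.176, "dz": 0, "rx": 0, "ry": 0, "rz": 0.4, "fingers": 1},
    {"dx": -0.005, "dy": 0.176, "dz": 0, "rx": 0, "ry": 0, "rz": 0.4, "fingers": 1},
    {"dx": -0.005, "dy": 0.176, "dz": 0, "rx": 0, "ry": 0, "rz": 0.4, "fingers": 1},
    {"dx": -0.005, "dy": 0.176, "dz": 0, "rx": 0, "ry": 0, "rz": 0.4, "fingers": 1},
    {"dx": -0.005, "dy": 0.176, "dz": 0, "rx": 0, "ry": 0, "rz": 0.4, "fingers": 1},
    {"dx": -0.005, "dy": 0.176, "dz": 0, "rx": 0, "ry": 0, "rz": 0.4, "fingers": 1}
  ]
}}

```text
time: 5.55
ee_pos: [0.553, -0.0539, 0.065]
tcp_rot: [[-0.57, 0.822, 0.001], [0.822, 0.57, -0.001], [-0.001, 0.0, -1.0]]
contact_force: [-0.2, -1.8, 0.3]
opening: 0.0178
```

>>> {"method": "servo_tool", "body": {
  "plan": [
    {"dx": -0.005, "dy": 0.176, "dz": 0, "rx": 0, "ry": 0, "rz": 0.4, "fingers": 1},
    {"dx": -0.005, "dy": 0.176, "dz": 0, "rx": 0, "ry": 0, "rz": 0.4, "fingers": 1},
    {"dx": -0.005, "dy": 0.176, "dz": 0, "rx": 0, "ry": 0, "rz": 0.4, "fingers": 1},
    {"dx": -0.005, "dy": 0.176, "dz": 0, "rx": 0, "ry": 0, "rz": 0.4, "fingers": 1},
    {"dx": -0.005, "dy": 0.176, "dz": 0, "rx": 0, "ry": 0, "rz": 0.4, "fingers": 1},
    {"dx": -0.005, "dy": 0.176, "dz": 0, "rx": 0, "ry": 0, "rz": 0.4, "fingers": 1},
    {"dx": -0.005, "dy": 0.176, "dz": 0, "rx": 0, "ry": 0, "rz": 0.4, "fingers": 1},
    {"dx": 0, "dy": 0, "dz": 0, "rx": 0, "ry": 0, "rz": 0, "fingers": 1}
  ]
}}

```text
time: 6.35
ee_pos: [0.5872, -0.0388, 0.065]
tcp_rot: [[-0.216, 0.976, 0.002], [0.976, 0.216, -0.0], [-0.0, 0.002, -1.0]]
contact_force: [1.7, 0.5, 0.2]
opening: 0.018
```

Run:
```python
from h import *
goto([.5234,-.0863,.062],60.4)
im=imaging.camera("wrist"); save("w4",im)
```

```text
t 6.35 pos [ 0.5872 -0.0388  0.065 ] phi 12.46 tilt [ 0.0017 -0.    ] F [1.686  0.4712 0.2096] open 0.01795318782728323
 shift mm (tool): [-32.6538 -72.5458   2.894 ]  units: [-1.0885 -2.4182  0.0965] rz deg/units: (np.float64(-47.94), np.float64(-5.993))
```

View pics/w4.png

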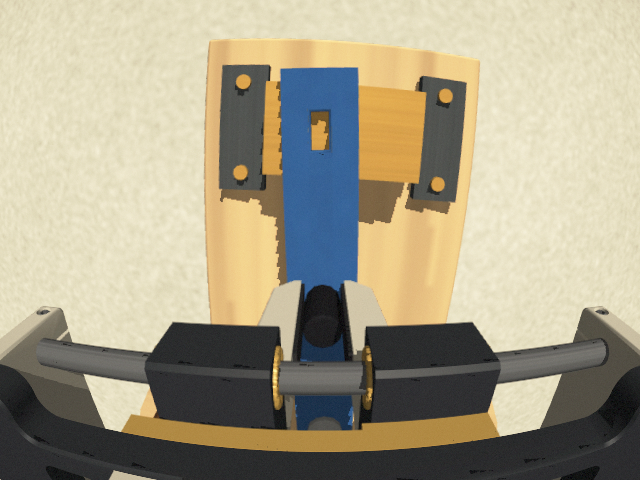

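>>> {"method": "servo_tool", "body": {
  "plan": [
    {"dx": -0.002, "dy": 0.083, "dz": 0, "rx": 0, "ry": 0, "rz": 0.187, "fingers": 1},
    {"dx": -0.002, "dy": 0.083, "dz": 0, "rx": 0, "ry": 0, "rz": 0.187, "fingers": 1},
    {"dx": 0, "dy": 0, "dz": 0, "rx": 0, "ry": 0, "rz": 0, "fingers": 1},
    {"dx": 0, "dy": 0, "dz": 0, "rx": 0, "ry": 0, "rz": 0, "fingers": 1},
    {"dx": 0, "dy": 0, "dz": 0, "rx": 0, "ry": 0, "rz": 0, "fingers": 1},
    {"dx": 0, "dy": 0, "dz": 0, "rx": 0, "ry": 0, "rz": 0, "fingers": 1},
    {"dx": 0, "dy": 0, "dz": 0, "rx": 0, "ry": 0, "rz": 0, "fingers": 1},
    {"dx": 0, "dy": 0, "dz": 0, "rx": 0, "ry": 0, "rz": 0, "fingers": 1}
  ]
}}

```text
time: 7.2
ee_pos: [0.5914, -0.0379, 0.0649]
tcp_rot: [[-0.165, 0.986, 0.001], [0.986, 0.165, 0.0], [-0.0, 0.001, -1.0]]
contact_force: [0.6, 1.6, 4.6]
opening: 0.0175
```

Run:
```python
from h import *
goto([.5234,-.0863,.062],60.4)
im=imaging.camera("wrist"); save("w5",cv2.resize(im[30:230,190:490],None,fx=2.6,fy=2.6,interpolation=cv2.INTER_CUBIC))
```

```text
t 7.2 pos [ 0.5914 -0.0379  0.0649] phi 9.48 tilt [0.0006 0.    ] F [0.635  1.5534 4.6315] open 0.017539505443070688
 shift mm (tool): [-36.5105 -74.9955   2.8766]  units: [-1.217  -2.4998  0.0959] rz deg/units: (np.float64(-50.92), np.float64(-6.364))
```

View pics/w5.png

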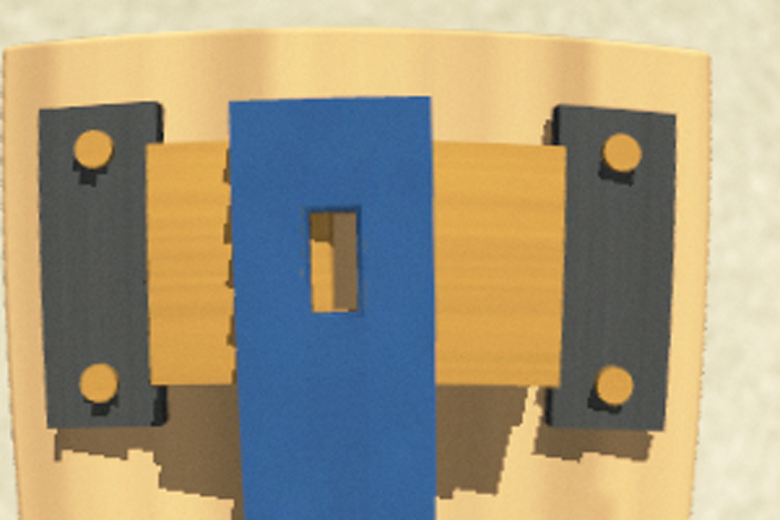

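Through the strap slot the receiver slot's left edge shows 4 mm to the right (333 vs 309), so about 1.27° more.

>>> {"method": "servo_tool", "body": {
  "plan": [
    {"dx": 0, "dy": 0.035, "dz": 0, "rx": 0, "ry": 0, "rz": 0.08, "fingers": 1},
    {"dx": -0.001, "dy": 0.035, "dz": 0, "rx": 0, "ry": 0, "rz": 0.08, "fingers": 1},
    {"dx": 0, "dy": 0, "dz": 0, "rx": 0, "ry": 0, "rz": 0, "fingers": 1},
    {"dx": 0, "dy": 0, "dz": 0, "rx": 0, "ry": 0, "rz": 0, "fingers": 1},
    {"dx": 0, "dy": 0, "dz": 0, "rx": 0, "ry": 0, "rz": 0, "fingers": 1},
    {"dx": 0, "dy": 0, "dz": 0, "rx": 0, "ry": 0, "rz": 0, "fingers": 1},
    {"dx": 0, "dy": 0, "dz": 0, "rx": 0, "ry": 0, "rz": 0, "fingers": 1},
    {"dx": 0, "dy": 0, "dz": 0, "rx": 0, "ry": 0, "rz": 0, "fingers": 1}
  ]
}}

```text
time: 8.05
ee_pos: [0.5931, -0.0377, 0.065]
tcp_rot: [[-0.143, 0.99, 0.0], [0.99, 0.143, -0.0], [-0.0, 0.0, -1.0]]
contact_force: [-1.0, 1.7, 6.2]
opening: 0.0177
```

Run:
```python
from h import *
goto([.5234,-.0863,.062],60.4)
im=imaging.camera("wrist"); save("w6full",im);save("w6",cv2.resize(im[80:180,270:370],None,fx=6,fy=6,interpolation=cv2.INTER_CUBIC))
```

```text
t 8.05 pos [ 0.5931 -0.0377  0.065 ] phi 8.2 tilt [ 0. -0.] F [-0.9979  1.6795  6.1638] open 0.017684569145250708
 shift mm (tool): [-38.1532 -75.9582   2.9494]  units: [-1.2718 -2.5319  0.0983] rz deg/units: (np.float64(-52.2), np.float64(-6.525))
```

View pics/w6.png

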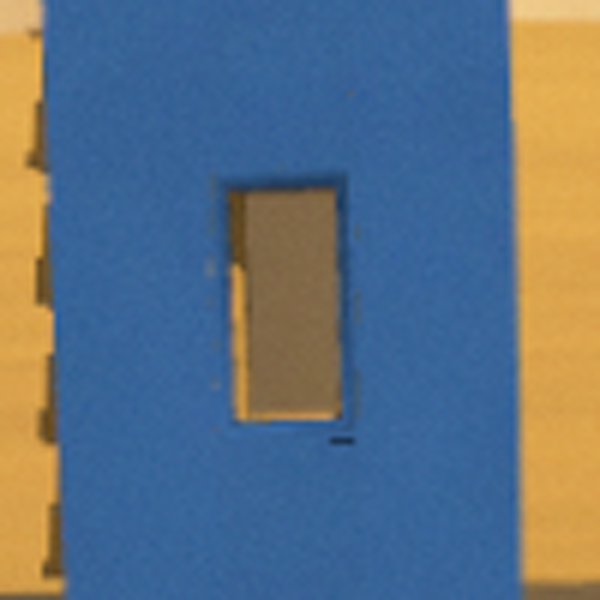

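>>> {"method": "servo_tool", "body": {
  "plan": [
    {"dx": 0, "dy": 0.027, "dz": 0, "rx": 0, "ry": 0, "rz": 0.055, "fingers": 1},
    {"dx": 0, "dy": 0, "dz": 0, "rx": 0, "ry": 0, "rz": 0, "fingers": 1},
    {"dx": 0, "dy": 0, "dz": 0, "rx": 0, "ry": 0, "rz": 0, "fingers": 1},
    {"dx": 0, "dy": 0, "dz": 0, "rx": 0, "ry": 0, "rz": 0, "fingers": 1},
    {"dx": 0, "dy": 0, "dz": 0, "rx": 0, "ry": 0, "rz": 0, "fingers": 0.3},
    {"dx": 0, "dy": 0, "dz": 0, "rx": 0, "ry": 0, "rz": 0, "fingers": 0.1},
    {"dx": 0, "dy": 0, "dz": 0, "rx": 0, "ry": 0, "rz": 0, "fingers": 0},
    {"dx": 0, "dy": 0, "dz": 0, "rx": 0, "ry": 0, "rz": 0, "fingers": 0}
  ]
}}

```text
time: 8.9
ee_pos: [0.5938, -0.0376, 0.0643]
tcp_rot: [[-0.135, 0.991, -0.001], [0.991, 0.135, 0.0], [0.0, -0.001, -1.0]]
contact_force: [-0.1, -0.1, -0.3]
opening: 0.0445
```

Run:
```python
from h import *
goto([.45,.318,.23],75)
im=imaging.camera("wrist"); save("w7full",im);save("w7",cv2.resize(im[80:180,270:370],None,fx=6,fy=6,interpolation=cv2.INTER_CUBIC))
```

```text
t 8.9 pos [ 0.5938 -0.0376  0.0643] phi 7.75 tilt [-0.0007  0.0001] F [-0.0804 -0.1376 -0.2661] open 0.044538243210864484
 shift mm (tool): [ 371.7962  -94.5779 -165.5905]  units: [12.3932 -3.1526 -5.5197] rz deg/units: (np.float64(-67.25), np.float64(-8.406))
```

View pics/w7.png

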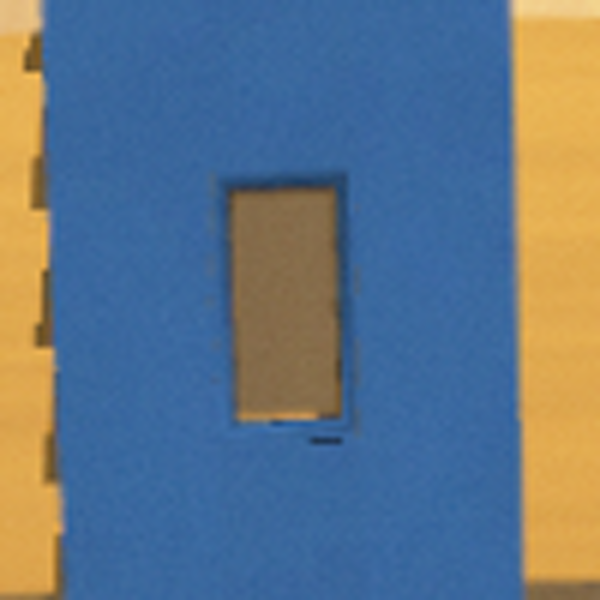

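Aligned: only the board shows through both slots. Measure the hole, then go up and toward the caddy.

Run:
```python
from h import *
KT=pose("wrist");f=lambda uv,z:onz("wrist",uv,z,KT)
C=lambda *p:[(270+x/6-.4,80+y/6-.4) for x,y in p]
q=f(C((220,180),(346,178),(352,428),(228,428)),.0485); print(q,q.mean(0),np.linalg.norm(q-np.roll(q,1,0),axis=1))
R=KT[1]; s=state(); print("in tool",(np.array(s["tcp_rot"]).T@(q.mean(0)-s["ee_pos"]))*1e3)
e=f(C((44,0),(64,595),(508,0),(523,595)),.0485); 
for a,b in ((0,1),(2,3)): print("yaw",np.degrees(np.arctan2(*(e[a]-e[b])[1::-1])))
im=imaging.camera("scene"); save("s8",cv2.resize(im[180:330,240:500],None,fx=3,fy=3,interpolation=cv2.INTER_CUBIC))
K=pose("scene")[1]
for r in imaging.place_of("strap_hole","scene"): print(r["score"],(K@np.append(r["at"],1))[:3])
```

```text
[[0.5725 0.0501 0.0485]
 [0.582  0.0515 0.0485]
 [0.5852 0.0322 0.0485]
 [0.5756 0.0309 0.0485]] [0.5788 0.0412 0.0485] [0.0194 0.0097 0.0195 0.0096]
in tool [80.0968 -4.215  15.8492]
yaw 99.02361905977773
yaw 99.69889133004894
0.73 [0.5787 0.0437 0.0449]
```

View pics/w7full.png

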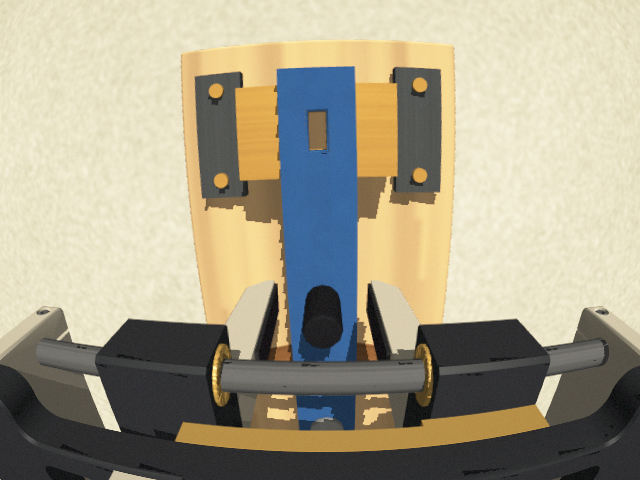

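>>> {"method": "servo_tool", "body": {
  "plan": [
    {"dx": 0, "dy": 0, "dz": -0.8, "rx": 0, "ry": 0, "rz": 0, "fingers": -0.1},
    {"dx": 0, "dy": 0, "dz": -1, "rx": 0, "ry": 0, "rz": 0, "fingers": -0.1},
    {"dx": 0.4, "dy": -0.1, "dz": -1, "rx": 0, "ry": 0, "rz": 0, "fingers": -0.1},
    {"dx": 0.95, "dy": -0.24, "dz": -0.4, "rx": 0, "ry": 0, "rz": 0, "fingers": -0.1},
    {"dx": 0.95, "dy": -0.24, "dz": 0, "rx": 0, "ry": 0, "rz": 0, "fingers": -0.1},
    {"dx": 0.95, "dy": -0.24, "dz": 0, "rx": 0, "ry": 0, "rz": 0, "fingers": -0.1},
    {"dx": 0.95, "dy": -0.24, "dz": 0, "rx": 0, "ry": 0, "rz": 0, "fingers": -0.1},
    {"dx": 0.95, "dy": -0.24, "dz": 0, "rx": 0, "ry": 0, "rz": 0, "fingers": -0.1}
  ]
}}

```text
time: 9.85
ee_pos: [0.5339, 0.1112, 0.1608]
tcp_rot: [[-0.135, 0.991, 0.0], [0.991, 0.135, 0.0], [-0.0, 0.0, -1.0]]
contact_force: [0.1, 0.7, -0.4]
opening: 0.0515
```

>>> {"method": "servo_tool", "body": {
  "plan": [
    {"dx": 0.9, "dy": -0.23, "dz": 0, "rx": 0, "ry": 0, "rz": 0, "fingers": -0.1},
    {"dx": 0.9, "dy": -0.23, "dz": 0, "rx": 0, "ry": 0, "rz": 0, "fingers": -0.1},
    {"dx": 0.9, "dy": -0.23, "dz": 0, "rx": 0, "ry": 0, "rz": 0, "fingers": -0.1},
    {"dx": 0.9, "dy": -0.23, "dz": 0, "rx": 0, "ry": 0, "rz": 0, "fingers": -0.1},
    {"dx": 0.9, "dy": -0.23, "dz": 0, "rx": 0, "ry": 0, "rz": 0, "fingers": -0.1},
    {"dx": 0.9, "dy": -0.23, "dz": 0, "rx": 0, "ry": 0, "rz": 0, "fingers": -0.1},
    {"dx": 0.9, "dy": -0.23, "dz": 0, "rx": 0, "ry": 0, "rz": 0, "fingers": -0.1},
    {"dx": 0.9, "dy": -0.23, "dz": 0, "rx": 0, "ry": 0, "rz": -0.4, "fingers": -0.1}
  ]
}}

```text
time: 10.65
ee_pos: [0.4501, 0.3178, 0.1607]
tcp_rot: [[-0.191, 0.982, 0.0], [0.982, 0.191, 0.0], [0.0, 0.0, -1.0]]
contact_force: [-0.3, 0.1, -0.3]
opening: 0.0513
```

>>> {"method": "servo_tool", "body": {
  "plan": [
    {"dx": 0, "dy": 0, "dz": 0, "rx": 0, "ry": 0, "rz": -1, "fingers": -0.1},
    {"dx": 0, "dy": 0, "dz": 0, "rx": 0, "ry": 0, "rz": -1, "fingers": -0.1},
    {"dx": 0, "dy": 0, "dz": 0, "rx": 0, "ry": 0, "rz": -1, "fingers": -0.1},
    {"dx": 0, "dy": 0, "dz": 0, "rx": 0, "ry": 0, "rz": -1, "fingers": -0.1},
    {"dx": 0, "dy": 0, "dz": 0, "rx": 0, "ry": 0, "rz": -1, "fingers": -0.1},
    {"dx": 0, "dy": 0, "dz": 0, "rx": 0, "ry": 0, "rz": -1, "fingers": -0.1},
    {"dx": 0, "dy": 0, "dz": 0, "rx": 0, "ry": 0, "rz": -1, "fingers": -0.1},
    {"dx": 0, "dy": 0, "dz": 0, "rx": 0, "ry": 0, "rz": -1, "fingers": -0.1}
  ]
}}

```text
time: 11.45
ee_pos: [0.4506, 0.3168, 0.1606]
tcp_rot: [[-0.967, 0.254, -0.0], [0.254, 0.967, -0.0], [0.0, -0.0, -1.0]]
contact_force: [-0.1, 0.5, -0.5]
opening: 0.0517
```

Run:
```python
from h import *
goto([.45,.318,.10],75)
im=imaging.camera("wrist"); save("w9",im)
```

```text
t 11.45 pos [0.4506 0.3168 0.1606] phi 75.29 tilt [-0.0001 -0.    ] F [-0.1123  0.4805 -0.4869] open 0.05173650140593588
 shift mm (tool): [ 0.8402  1.0254 60.6269]  units: [0.028  0.0342 2.0209] rz deg/units: (np.float64(0.29), np.float64(0.037))
```

View pics/w9.png

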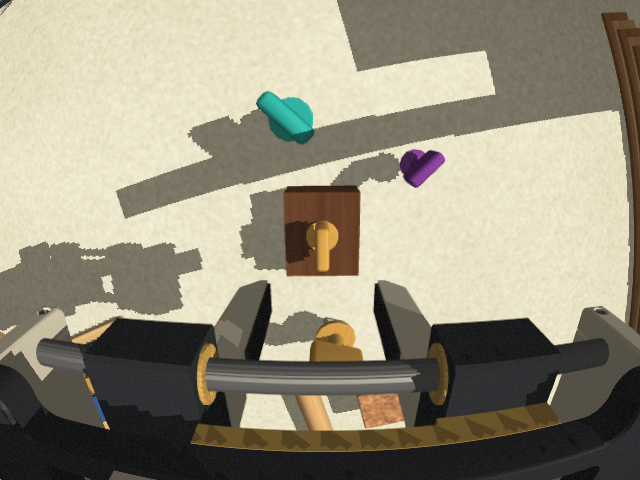

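Run:
```python
from h import *
im=imaging.camera("wrist"); save("w10",cv2.resize(im[170:290,260:380],None,fx=5,fy=5,interpolation=cv2.INTER_CUBIC))
```

```text
(no output)
```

View pics/w10.png

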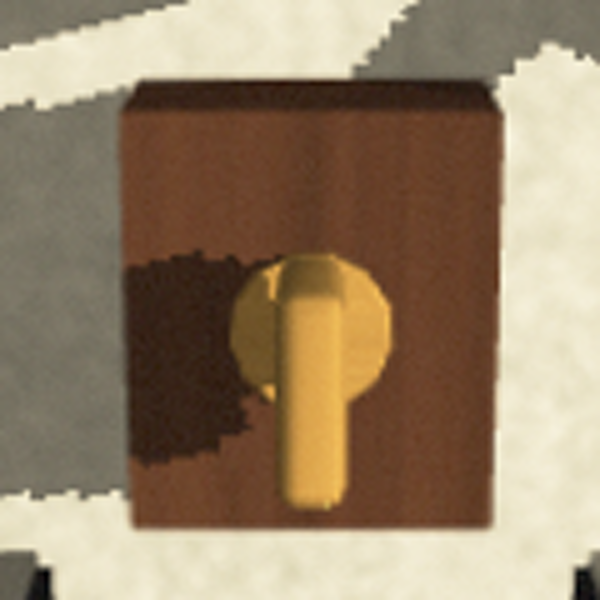

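Run:
```python
from h import *
KT=pose("wrist");f=lambda uv,z:onz("wrist",uv,z,KT)
C=lambda *p:[(260+x/5-.4,170+y/5-.4) for x,y in p]
w=f(C((314,297),(314,505)),.074); print("wing",w,w.mean(0),np.linalg.norm(w[0]-w[1]))
c=f(C((122,110),(500,112),(492,527),(134,527)),.034); print("caddy",c.mean(0),np.linalg.norm(c-np.roll(c,1,0),axis=1))
co=f(C((311,335)),.038);print("collar",co)
s=state();R=np.array(s["tcp_rot"])
for p in (w.mean(0),c.mean(0),co[0]): print((R.T@(p-s["ee_pos"]))*1e3)
```

```text
wing [[0.4359 0.3199 0.074 ]
 [0.4655 0.312  0.074 ]] [0.4507 0.316  0.074 ] 0.03058545361208438
caddy [0.4511 0.3156 0.034 ] [0.0699 0.0588 0.0696 0.0595]
collar [[0.4514 0.3153 0.038 ]]
[-0.3421 -0.7198 86.6306]
[ -0.8838  -0.9974 126.6306]
[ -1.2341  -1.1604 122.6306]
```

>>> {"method": "servo_tool", "body": {
  "plan": [
    {"dx": -0.026, "dy": -0.03, "dz": 0.8, "rx": 0, "ry": 0, "rz": 0.036, "fingers": -0.1},
    {"dx": 0, "dy": 0, "dz": 0.9, "rx": 0, "ry": 0, "rz": 0, "fingers": 0},
    {"dx": 0, "dy": 0, "dz": 0.9, "rx": 0, "ry": 0, "rz": 0, "fingers": 0.1},
    {"dx": 0, "dy": 0, "dz": 0.6, "rx": 0, "ry": 0, "rz": 0, "fingers": 0.2},
    {"dx": 0, "dy": 0, "dz": 0.42, "rx": 0, "ry": 0, "rz": 0, "fingers": 0.4},
    {"dx": 0, "dy": 0, "dz": 0, "rx": 0, "ry": 0, "rz": 0, "fingers": 0.6},
    {"dx": 0, "dy": 0, "dz": 0, "rx": 0, "ry": 0, "rz": 0, "fingers": 0.7},
    {"dx": 0, "dy": 0, "dz": 0, "rx": 0, "ry": 0, "rz": 0, "fingers": 1}
  ],
  "force": 25
}}

```text
time: 12.35
ee_pos: [0.452, 0.3161, 0.0532]
tcp_rot: [[-0.964, 0.265, 0.002], [0.265, 0.964, 0.001], [-0.002, 0.001, -1.0]]
contact_force: [-0.4, 0.8, -0.5]
opening: 0.0106
```

>>> {"method": "servo_tool", "body": {
  "plan": [
    {"dx": 0, "dy": 0, "dz": 0, "rx": 0, "ry": 0, "rz": 0, "fingers": 1},
    {"dx": 0, "dy": 0, "dz": 0, "rx": 0, "ry": 0, "rz": 0, "fingers": 1},
    {"dx": 0, "dy": 0, "dz": 0, "rx": 0, "ry": 0, "rz": 0, "fingers": 1},
    {"dx": 0, "dy": 0, "dz": 0, "rx": 0, "ry": 0, "rz": 0, "fingers": 1},
    {"dx": 0, "dy": 0, "dz": 0, "rx": 0, "ry": 0, "rz": 0, "fingers": 1},
    {"dx": 0, "dy": 0, "dz": 0, "rx": 0, "ry": 0, "rz": 0, "fingers": 1},
    {"dx": 0, "dy": 0, "dz": 0, "rx": 0, "ry": 0, "rz": 0, "fingers": 1},
    {"dx": 0, "dy": 0, "dz": 0, "rx": 0, "ry": 0, "rz": 0, "fingers": 1}
  ]
}}

```text
time: 13.15
ee_pos: [0.452, 0.3161, 0.0532]
tcp_rot: [[-0.964, 0.264, 0.002], [0.264, 0.964, 0.001], [-0.002, 0.001, -1.0]]
contact_force: [0.1, 0.7, 6.2]
opening: 0.0098
```

Run:
```python
from h import *
goto([.5787,.0425,.10],9.4)
im=imaging.camera("wrist"); save("w11",im)
```

```text
t 13.15 pos [0.452  0.3161 0.0532] phi 74.67 tilt [0.0022 0.0009] F [0.1451 0.7252 6.1894] open 0.009806568310020324
 shift mm (tool): [-194.6265 -230.3126  -46.7902]  units: [-6.4876 -7.6771 -1.5597] rz deg/units: (np.float64(65.27), np.float64(8.158))
```

View pics/w11.png

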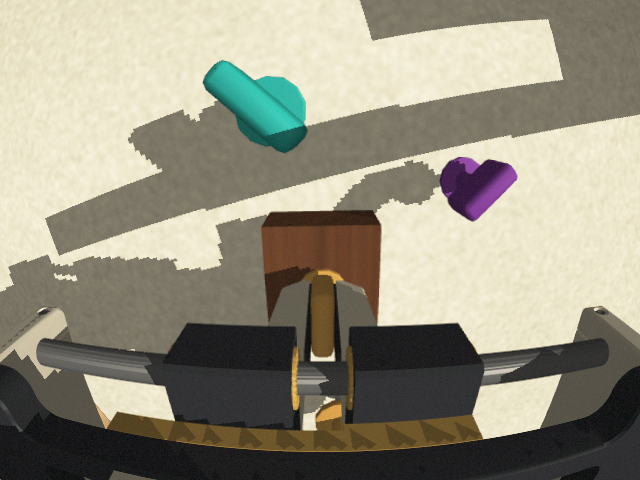

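>>> {"method": "servo_tool", "body": {
  "plan": [
    {"dx": 0, "dy": 0, "dz": -0.4, "rx": 0, "ry": 0, "rz": 0, "fingers": 1},
    {"dx": 0, "dy": 0, "dz": -0.8, "rx": 0, "ry": 0, "rz": 0, "fingers": 1},
    {"dx": 0, "dy": 0, "dz": -0.9, "rx": 0, "ry": 0, "rz": 0, "fingers": 1},
    {"dx": 0, "dy": 0, "dz": -0.6, "rx": 0, "ry": 0, "rz": 0, "fingers": 1},
    {"dx": -0.3, "dy": -0.36, "dz": -0.2, "rx": 0, "ry": 0, "rz": 0, "fingers": 1},
    {"dx": -0.5, "dy": -0.6, "dz": 0, "rx": 0, "ry": 0, "rz": 0, "fingers": 1},
    {"dx": -0.7, "dy": -0.83, "dz": 0, "rx": 0, "ry": 0, "rz": 0, "fingers": 1},
    {"dx": -0.7, "dy": -0.83, "dz": 0, "rx": 0, "ry": 0, "rz": 0, "fingers": 1}
  ]
}}

```text
time: 14.0
ee_pos: [0.4938, 0.2207, 0.1385]
tcp_rot: [[-0.965, 0.263, -0.001], [0.263, 0.965, -0.001], [0.001, -0.001, -1.0]]
contact_force: [1.1, -0.4, -1.3]
opening: 0.0097
```

>>> {"method": "servo_tool", "body": {
  "plan": [
    {"dx": -0.7, "dy": -0.83, "dz": 0, "rx": 0, "ry": 0, "rz": 0, "fingers": 1},
    {"dx": -0.7, "dy": -0.83, "dz": 0, "rx": 0, "ry": 0, "rz": 0, "fingers": 1},
    {"dx": -0.7, "dy": -0.83, "dz": 0, "rx": 0, "ry": 0, "rz": 0, "fingers": 1},
    {"dx": -0.7, "dy": -0.83, "dz": 0, "rx": 0, "ry": 0, "rz": 0, "fingers": 1},
    {"dx": -0.7, "dy": -0.83, "dz": 0, "rx": 0, "ry": 0, "rz": 0, "fingers": 1},
    {"dx": -0.5, "dy": -0.58, "dz": 0, "rx": 0, "ry": 0, "rz": 0, "fingers": 1},
    {"dx": -0.29, "dy": -0.33, "dz": 0, "rx": 0, "ry": 0, "rz": 0.4, "fingers": 1},
    {"dx": 0, "dy": 0, "dz": 0, "rx": 0, "ry": 0, "rz": 0.8, "fingers": 1}
  ]
}}

```text
time: 14.8
ee_pos: [0.5782, 0.0389, 0.1382]
tcp_rot: [[-0.904, 0.427, -0.001], [0.427, 0.904, -0.001], [0.001, -0.001, -1.0]]
contact_force: [0.3, 0.2, -0.7]
opening: 0.0098
```

>>> {"method": "servo_tool", "body": {
  "plan": [
    {"dx": 0, "dy": 0, "dz": 0, "rx": 0, "ry": 0, "rz": 0.9, "fingers": 1},
    {"dx": 0, "dy": 0, "dz": 0, "rx": 0, "ry": 0, "rz": 0.9, "fingers": 1},
    {"dx": 0, "dy": 0, "dz": 0, "rx": 0, "ry": 0, "rz": 0.9, "fingers": 1},
    {"dx": 0, "dy": 0, "dz": 0, "rx": 0, "ry": 0, "rz": 0.9, "fingers": 1},
    {"dx": 0, "dy": 0, "dz": 0, "rx": 0, "ry": 0, "rz": 0.9, "fingers": 1},
    {"dx": 0, "dy": 0, "dz": 0, "rx": 0, "ry": 0, "rz": 0.9, "fingers": 1},
    {"dx": 0, "dy": 0, "dz": 0, "rx": 0, "ry": 0, "rz": 0.9, "fingers": 1},
    {"dx": 0, "dy": 0, "dz": 0, "rx": 0, "ry": 0, "rz": 0.66, "fingers": 1}
  ]
}}

```text
time: 15.6
ee_pos: [0.5772, 0.0411, 0.1382]
tcp_rot: [[-0.158, 0.987, -0.002], [0.987, 0.158, -0.0], [0.0, -0.002, -1.0]]
contact_force: [-0.3, 0.3, -1.2]
opening: 0.0101
```

Run:
```python
from h import *
goto([.5788,.0417,.10],9.4)
im=imaging.camera("wrist"); save("w12",im)
im=imaging.camera("side"); save("d12",cv2.resize(im[140:340,200:440],None,fx=3,fy=3,interpolation=cv2.INTER_CUBIC))
```

```text
t 15.6 pos [0.5772 0.0411 0.1382] phi 9.1 tilt [-0.002  -0.0002] F [-0.2807  0.3336 -1.1791] open 0.01010664488001079
 shift mm (tool): [ 0.366   1.7877 38.216 ]  units: [0.0122 0.0596 1.2739] rz deg/units: (np.float64(-0.3), np.float64(-0.037))
```

View pics/w12.png

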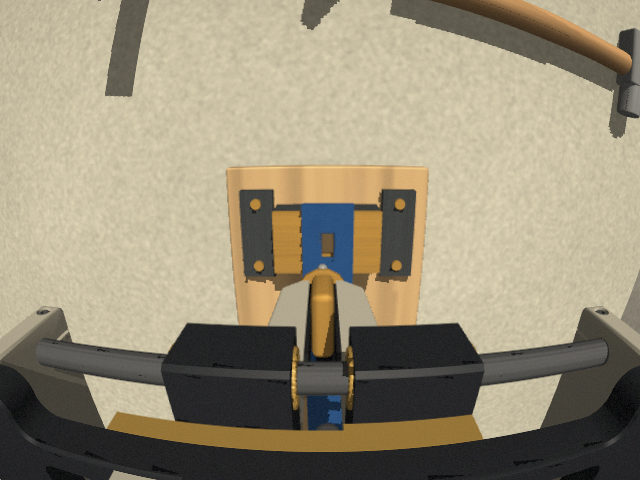

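View pics/d12.png

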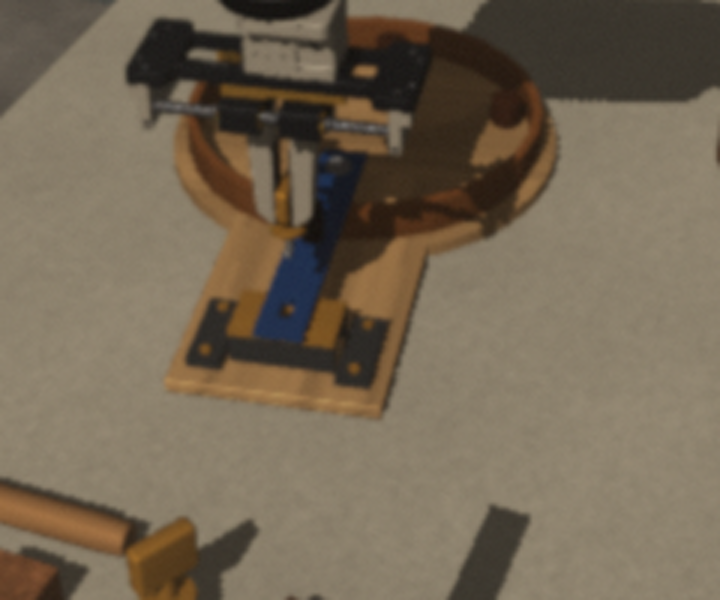

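Run:
```python
from h import *
im=cv2.imread("pics/w12.png")
cv2.imwrite("pics/w12c.png",cv2.resize(im[200:300,280:380],None,fx=6,fy=6,interpolation=cv2.INTER_CUBIC))
s=state();R=np.array(s["tcp_rot"]);p=np.array(s["ee_pos"])
print("foot pin ends & collar far edge expected px", proj("wrist",np.array([p+R@np.array(v) for v in ([.0008,0,.0372],[.0088,0,.0372],[.0138,0,.0172],[.0168,0,-.0208])])))
```

```text
foot pin ends & collar far edge expected px [[325.6296 273.1789]
 [325.6773 259.9641]
 [326.0837 264.3539]
 [327.0809 290.7207]]
```

View pics/w12c.png

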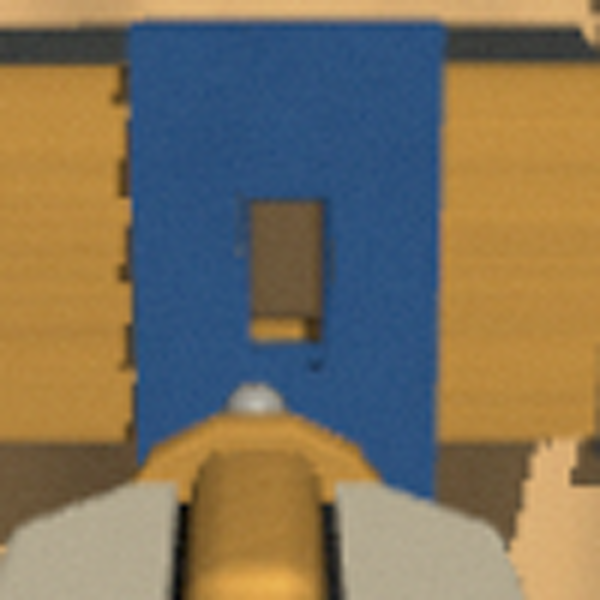

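Run:
```python
from h import *
s=state();R=np.array(s["tcp_rot"]);p=np.array(s["ee_pos"])
def tool(uv,z): return (R.T@(onz("wrist",[uv],z)[0]-p))*1e3
print(tool((280+286/6-.4,200+271/6-.4),.0485), "pin tip", tool((322.2,263.6),p[2]-.0372+.001),"collar tip",tool((322.5,268.5),p[2]-.0172))
```

```text
[ 0.7814  1.6392 89.8168] pin tip [ 6.9988 -1.9478 36.2044] collar tip [11.5467 -1.8082 17.2047]
```

>>> {"method": "servo_tool", "body": {
  "plan": [
    {"dx": 0.057, "dy": 0.12, "dz": 0.2, "rx": 0, "ry": 0, "rz": 0, "fingers": 1},
    {"dx": 0, "dy": 0, "dz": 0.3, "rx": 0, "ry": 0, "rz": 0, "fingers": 1},
    {"dx": 0, "dy": 0, "dz": 0.3, "rx": 0, "ry": 0, "rz": 0, "fingers": 1},
    {"dx": 0, "dy": 0, "dz": 0.3, "rx": 0, "ry": 0, "rz": 0, "fingers": 1},
    {"dx": 0, "dy": 0, "dz": 0.1, "rx": 0, "ry": 0, "rz": 0, "fingers": 1},
    {"dx": 0, "dy": 0, "dz": 0, "rx": 0, "ry": 0, "rz": 0, "fingers": 1},
    {"dx": 0, "dy": 0, "dz": 0, "rx": 0, "ry": 0, "rz": 0, "fingers": 1},
    {"dx": 0, "dy": 0, "dz": 0, "rx": 0, "ry": 0, "rz": 0, "fingers": 1}
  ]
}}

```text
time: 16.5
ee_pos: [0.5816, 0.0443, 0.1035]
tcp_rot: [[-0.163, 0.987, 0.001], [0.987, 0.163, -0.0], [-0.0, 0.001, -1.0]]
contact_force: [-0.4, -0.2, -0.4]
opening: 0.0099
```

```bash
cat > look.py <<'E'
from h import *
import sys
n=sys.argv[1]
goto([.5788,.0417,.09],9.4)
s=state();print("z",s["ee_pos"][2],"M",np.array(s["moment"]))
im=imaging.camera("wrist"); save("w"+n,cv2.resize(im[200:300,280:380],None,fx=6,fy=6,interpolation=cv2.INTER_CUBIC))
a=imaging.camera("scene"); b=imaging.camera("side")
a=cv2.resize(a[200:320,290:420],None,fx=3,fy=4)[:480]; b=cv2.resize(b[170:290,240:370],None,fx=3,fy=4)
save("x"+n,np.hstack([a,b]))
E
python3 look.py 13
```

```text
t 16.5 pos [0.5816 0.0443 0.1035] phi 9.4 tilt [ 0.0009 -0.0001] F [-0.3682 -0.2102 -0.3511] open 0.009932413572795808
 shift mm (tool): [-2.1318 -3.2477 13.5111]  units: [-0.0711 -0.1083  0.4504] rz deg/units: (np.float64(0.0), np.float64(0.0))
z 0.10351333336907252 M [-0.0166 -0.0063 -0.0037]
```

View pics/w13.png

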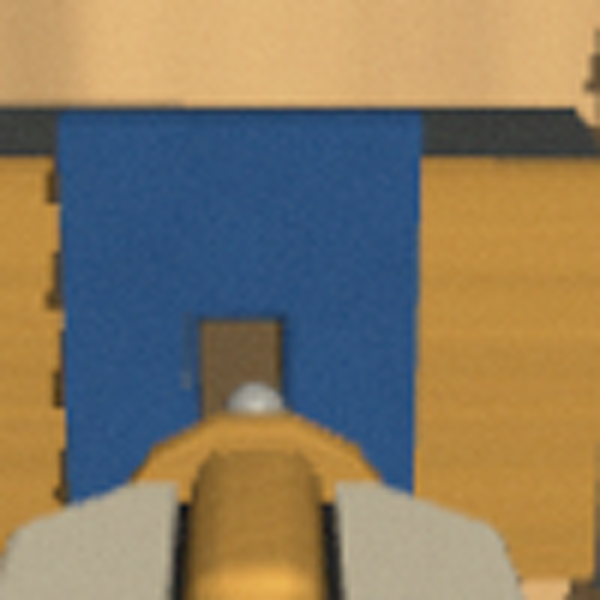

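View pics/x13.png

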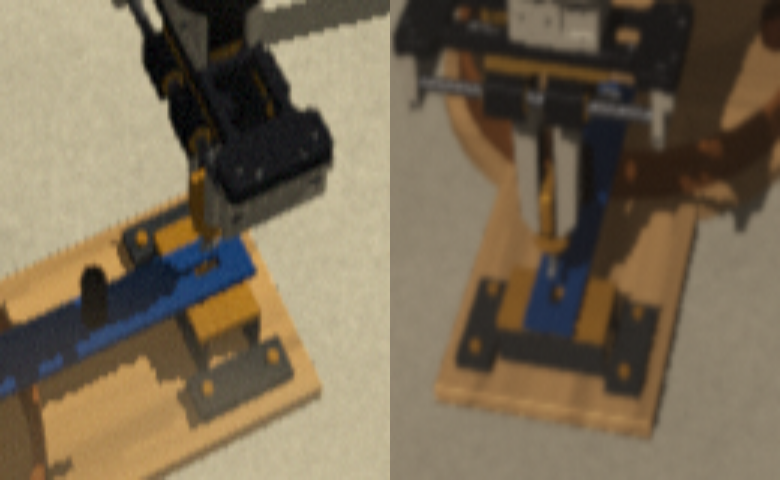

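```bash
cat >> h.py <<'E'
def tool(uv,z):
    s=state();R=np.array(s["tcp_rot"]);p=np.array(s["ee_pos"]); return (R.T@(onz("wrist",[uv],z)[0]-p))*1e3
def C(x,y): return (280+x/6-.4,200+y/6-.4)
E
python3 - <<'E'
from h import *
z=state()["ee_pos"][2]
for n,q,h in (("pin tip",(255,382),z-.0362),("collar",(258,412),z-.0172),("slot top L",(192,318),.0485),("slot top R",(285,316),.0485),("strapL",(60,300),.0485),("strapR",(418,300),.0485),("strapL",(66,400),.0485),("strapR",(416,400),.0485),("strap end",(240,110),.0485)): print(n,tool(C(*q),h))
E
```

```text
pin tip [ 7.2017 -2.0034 36.1968]
collar [11.6778 -1.7573 17.1959]
slot top L [ 7.0192 -8.371  54.9698]
slot top R [ 7.2329  1.037  54.9769]
strapL [  8.9277 -21.7182  54.9592]
strapR [ 8.925  14.478  54.9866]
strapL [ -1.9157 -21.4053  54.962 ]
strapR [-1.9139 14.5304 54.9892]
strap end [28.6548 -3.4757 54.9684]
```

>>> {"method": "servo_tool", "body": {
  "plan": [
    {"dx": -0.033, "dy": -0.047, "dz": 0, "rx": 0, "ry": 0, "rz": 0, "fingers": 1},
    {"dx": 0, "dy": 0, "dz": 0.15, "rx": 0, "ry": 0, "rz": 0, "fingers": 1},
    {"dx": 0, "dy": 0, "dz": 0.15, "rx": 0, "ry": 0, "rz": 0, "fingers": 1},
    {"dx": 0, "dy": 0, "dz": 0.08, "rx": 0, "ry": 0, "rz": 0, "fingers": 1},
    {"dx": 0, "dy": 0, "dz": 0.04, "rx": 0, "ry": 0, "rz": 0, "fingers": 1},
    {"dx": 0, "dy": 0, "dz": 0, "rx": 0, "ry": 0, "rz": 0, "fingers": 1},
    {"dx": 0, "dy": 0, "dz": 0, "rx": 0, "ry": 0, "rz": 0, "fingers": 1},
    {"dx": 0, "dy": 0, "dz": 0, "rx": 0, "ry": 0, "rz": 0, "fingers": 1}
  ]
}}

```text
time: 17.45
ee_pos: [0.5802, 0.0431, 0.0906]
tcp_rot: [[-0.163, 0.987, 0.0], [0.987, 0.163, -0.0], [-0.0, 0.0, -1.0]]
contact_force: [0.9, -0.7, -0.7]
opening: 0.0099
```

```bash
python3 look.py 14
```

```text
t 17.45 pos [0.5802 0.0431 0.0906] phi 9.39 tilt [ 0.0003 -0.    ] F [ 0.8848 -0.7005 -0.7379] open 0.009941251233038127
 shift mm (tool): [-1.1684 -1.6204  0.6027]  units: [-0.0389 -0.054   0.0201] rz deg/units: (np.float64(-0.01), np.float64(-0.001))
z 0.09060310815575143 M [-0.072   0.0082  0.0228]
```

View pics/w14.png

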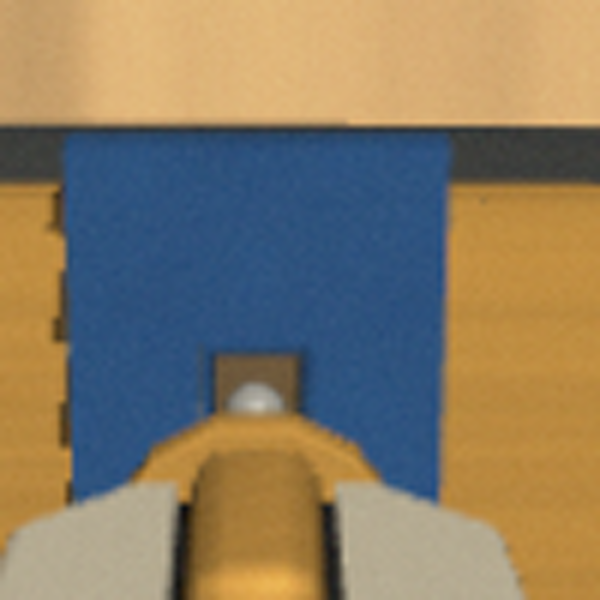

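View pics/x14.png

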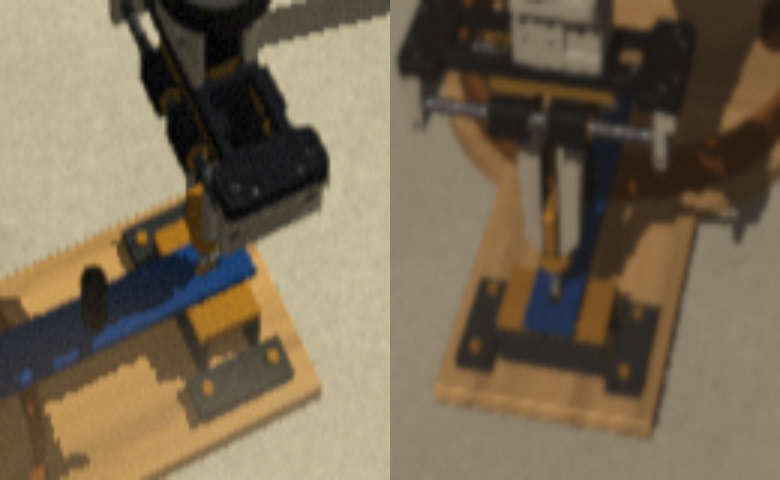

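Run:
```python
from h import *
z=state()["ee_pos"][2]
for n,q,h in (("pin tip",(255,382),z-.0362),("collar",(258,412),z-.0172),("slot top L",(205,352),.0485),("slot top R",(304,352),.0485),("slotwallL",(214,360),.0455),("wallR",(298,360),.0455),("strapL",(67,300),.0485),("strapR",(444,300),.0485)): print(n,tool(C(*q),h))
```

```text
pin tip [ 7.2011 -2.0035 36.199 ]
collar [11.677  -1.7574 17.1987]
slot top L [ 8.0366 -6.7789 42.0882]
slot top R [ 8.0361  2.6803 42.0903]
slotwallL [ 6.1213 -5.9811 45.0885]
wallR [ 6.1206  2.1749 45.0904]
strapL [ 13.2669 -19.864   42.0849]
strapR [13.2649 15.9567 42.0929]
```

Pin and slot centres agree within about 0.5 mm; feel downward slowly.

>>> {"method": "servo_tool", "body": {
  "plan": [
    {"dx": 0, "dy": 0, "dz": 0.02, "rx": 0, "ry": 0, "rz": 0, "fingers": 1},
    {"dx": 0, "dy": 0, "dz": 0.02, "rx": 0, "ry": 0, "rz": 0, "fingers": 1},
    {"dx": 0, "dy": 0, "dz": 0.02, "rx": 0, "ry": 0, "rz": 0, "fingers": 1},
    {"dx": 0, "dy": 0, "dz": 0.02, "rx": 0, "ry": 0, "rz": 0, "fingers": 1},
    {"dx": 0, "dy": 0, "dz": 0.02, "rx": 0, "ry": 0, "rz": 0, "fingers": 1},
    {"dx": 0, "dy": 0, "dz": 0.01, "rx": 0, "ry": 0, "rz": 0, "fingers": 1},
    {"dx": 0, "dy": 0, "dz": 0, "rx": 0, "ry": 0, "rz": 0, "fingers": 1},
    {"dx": 0, "dy": 0, "dz": 0, "rx": 0, "ry": 0, "rz": 0, "fingers": 1}
  ]
}}

```text
time: 18.4
ee_pos: [0.58, 0.0431, 0.0871]
tcp_rot: [[-0.163, 0.987, -0.0], [0.987, 0.163, 0.0], [0.0, -0.0, -1.0]]
contact_force: [-0.4, -1.2, -0.9]
opening: 0.0098
```

>>> {"method": "servo_tool", "body": {
  "plan": [
    {"dx": 0, "dy": 0, "dz": 0.025, "rx": 0, "ry": 0, "rz": 0, "fingers": 1},
    {"dx": 0, "dy": 0, "dz": 0.025, "rx": 0, "ry": 0, "rz": 0, "fingers": 1},
    {"dx": 0, "dy": 0, "dz": 0.025, "rx": 0, "ry": 0, "rz": 0, "fingers": 1},
    {"dx": 0, "dy": 0, "dz": 0.025, "rx": 0, "ry": 0, "rz": 0, "fingers": 1},
    {"dx": 0, "dy": 0, "dz": 0.025, "rx": 0, "ry": 0, "rz": 0, "fingers": 1},
    {"dx": 0, "dy": 0, "dz": 0.02, "rx": 0, "ry": 0, "rz": 0, "fingers": 1},
    {"dx": 0, "dy": 0, "dz": 0, "rx": 0, "ry": 0, "rz": 0, "fingers": 1},
    {"dx": 0, "dy": 0, "dz": 0, "rx": 0, "ry": 0, "rz": 0, "fingers": 1}
  ]
}}

```text
time: 19.2
ee_pos: [0.58, 0.0431, 0.0828]
tcp_rot: [[-0.163, 0.987, -0.0], [0.987, 0.163, -0.0], [0.0, -0.0, -1.0]]
contact_force: [0.3, 0.2, -0.5]
opening: 0.0095
```

>>> {"method": "servo_tool", "body": {
  "plan": [
    {"dx": 0, "dy": 0, "dz": 0.02, "rx": 0, "ry": 0, "rz": 0, "fingers": 1},
    {"dx": 0, "dy": 0, "dz": 0.02, "rx": 0, "ry": 0, "rz": 0, "fingers": 1},
    {"dx": 0, "dy": 0, "dz": 0.02, "rx": 0, "ry": 0, "rz": 0, "fingers": 1},
    {"dx": 0, "dy": 0, "dz": 0.01, "rx": 0, "ry": 0, "rz": 0, "fingers": 1},
    {"dx": 0, "dy": 0, "dz": 0.01, "rx": 0, "ry": 0, "rz": 0, "fingers": 1},
    {"dx": 0, "dy": 0, "dz": 0, "rx": 0, "ry": 0, "rz": 0, "fingers": 1},
    {"dx": 0, "dy": 0, "dz": 0, "rx": 0, "ry": 0, "rz": 0, "fingers": 1},
    {"dx": 0, "dy": 0, "dz": 0, "rx": 0, "ry": 0, "rz": 0, "fingers": 1}
  ]
}}

```text
time: 20.0
ee_pos: [0.5801, 0.0431, 0.0804]
tcp_rot: [[-0.163, 0.987, 0.0], [0.987, 0.163, -0.0], [-0.0, 0.0, -1.0]]
contact_force: [-0.1, 0.1, -0.5]
opening: 0.0097
```

```bash
python3 look.py 15
```

```text
t 20.0 pos [0.5801 0.0431 0.0804] phi 9.39 tilt [ 0. -0.] F [-0.144   0.051  -0.4975] open 0.009721630471683666
 shift mm (tool): [-1.2038 -1.4871 -9.5649]  units: [-0.0401 -0.0496 -0.3188] rz deg/units: (np.float64(-0.01), np.float64(-0.001))
z 0.080435132237153 M [-0.0491  0.06    0.0081]
```

View pics/w15.png

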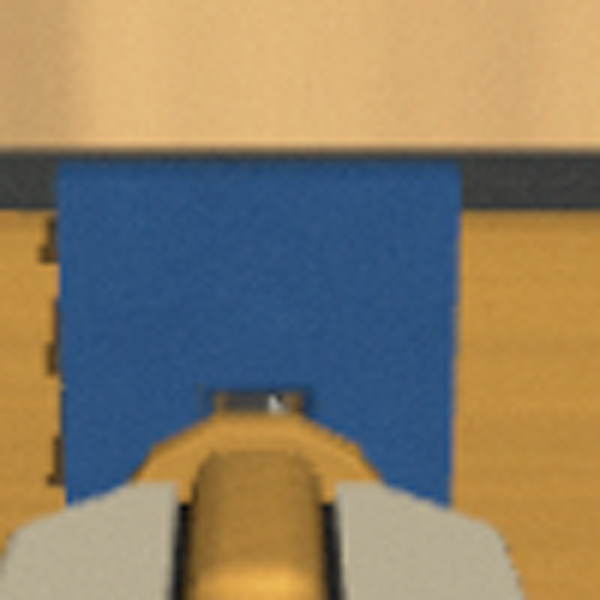

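View pics/x15.png

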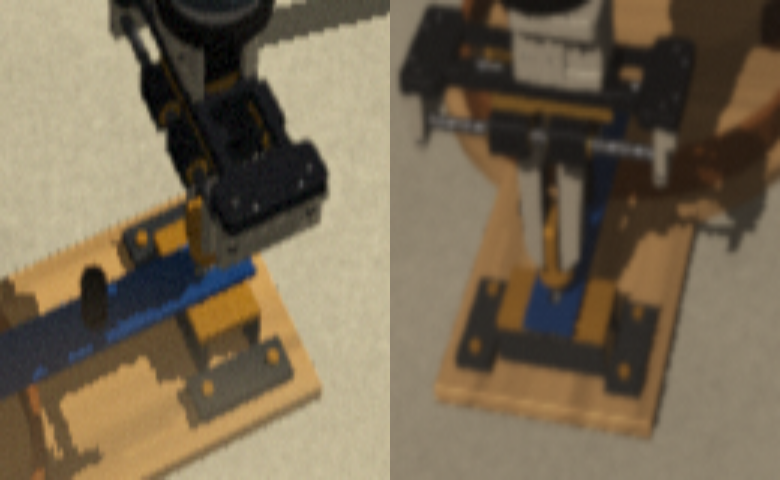

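Foot at 0.043, below the receiver top, with no contact force: it is entering the receiver slot. Continue.

>>> {"method": "servo_tool", "body": {
  "plan": [
    {"dx": 0, "dy": 0, "dz": 0.03, "rx": 0, "ry": 0, "rz": 0, "fingers": 1},
    {"dx": 0, "dy": 0, "dz": 0.03, "rx": 0, "ry": 0, "rz": 0, "fingers": 1},
    {"dx": 0, "dy": 0, "dz": 0.03, "rx": 0, "ry": 0, "rz": 0, "fingers": 1},
    {"dx": 0, "dy": 0, "dz": 0.03, "rx": 0, "ry": 0, "rz": 0, "fingers": 1},
    {"dx": 0, "dy": 0, "dz": 0.03, "rx": 0, "ry": 0, "rz": 0, "fingers": 1},
    {"dx": 0, "dy": 0, "dz": 0.03, "rx": 0, "ry": 0, "rz": 0, "fingers": 1},
    {"dx": 0, "dy": 0, "dz": 0, "rx": 0, "ry": 0, "rz": 0, "fingers": 1},
    {"dx": 0, "dy": 0, "dz": 0, "rx": 0, "ry": 0, "rz": 0, "fingers": 1}
  ]
}}

```text
time: 20.95
ee_pos: [0.5801, 0.0431, 0.075]
tcp_rot: [[-0.163, 0.987, -0.0], [0.987, 0.163, 0.0], [0.0, -0.0, -1.0]]
contact_force: [-0.4, 0.6, -0.3]
opening: 0.01
```

>>> {"method": "servo_tool", "body": {
  "plan": [
    {"dx": 0, "dy": 0, "dz": 0.03, "rx": 0, "ry": 0, "rz": 0, "fingers": 1},
    {"dx": 0, "dy": 0, "dz": 0.03, "rx": 0, "ry": 0, "rz": 0, "fingers": 1},
    {"dx": 0, "dy": 0, "dz": 0.03, "rx": 0, "ry": 0, "rz": 0, "fingers": 1},
    {"dx": 0, "dy": 0, "dz": 0.03, "rx": 0, "ry": 0, "rz": 0, "fingers": 1},
    {"dx": 0, "dy": 0, "dz": 0.03, "rx": 0, "ry": 0, "rz": 0, "fingers": 1},
    {"dx": 0, "dy": 0, "dz": 0.03, "rx": 0, "ry": 0, "rz": 0, "fingers": 1},
    {"dx": 0, "dy": 0, "dz": 0, "rx": 0, "ry": 0, "rz": 0, "fingers": 1},
    {"dx": 0, "dy": 0, "dz": 0, "rx": 0, "ry": 0, "rz": 0, "fingers": 1}
  ]
}}

```text
time: 21.75
ee_pos: [0.58, 0.0432, 0.0696]
tcp_rot: [[-0.163, 0.987, -0.0], [0.987, 0.163, 0.0], [0.0, -0.0, -1.0]]
contact_force: [0.0, 0.3, -0.8]
opening: 0.0095
```

Seat expected at TCP 0.0677; approach in 0.3 mm steps.

>>> {"method": "servo_tool", "body": {
  "plan": [
    {"dx": 0, "dy": 0, "dz": 0.01, "rx": 0, "ry": 0, "rz": 0, "fingers": 1},
    {"dx": 0, "dy": 0, "dz": 0.01, "rx": 0, "ry": 0, "rz": 0, "fingers": 1},
    {"dx": 0, "dy": 0, "dz": 0.01, "rx": 0, "ry": 0, "rz": 0, "fingers": 1},
    {"dx": 0, "dy": 0, "dz": 0.01, "rx": 0, "ry": 0, "rz": 0, "fingers": 1},
    {"dx": 0, "dy": 0, "dz": 0.01, "rx": 0, "ry": 0, "rz": 0, "fingers": 1},
    {"dx": 0, "dy": 0, "dz": 0, "rx": 0, "ry": 0, "rz": 0, "fingers": 1},
    {"dx": 0, "dy": 0, "dz": 0, "rx": 0, "ry": 0, "rz": 0, "fingers": 1},
    {"dx": 0, "dy": 0, "dz": 0, "rx": 0, "ry": 0, "rz": 0, "fingers": 1}
  ]
}}

```text
time: 22.55
ee_pos: [0.5801, 0.0431, 0.0681]
tcp_rot: [[-0.163, 0.987, 0.0], [0.987, 0.163, -0.0], [-0.0, 0.0, -1.0]]
contact_force: [-0.5, 1.6, -2.1]
opening: 0.0099
```

>>> {"method": "servo_tool", "body": {
  "plan": [
    {"dx": 0, "dy": 0, "dz": 0.01, "rx": 0, "ry": 0, "rz": 0, "fingers": 1},
    {"dx": 0, "dy": 0, "dz": 0, "rx": 0, "ry": 0, "rz": 0, "fingers": 1},
    {"dx": 0, "dy": 0, "dz": 0.008, "rx": 0, "ry": 0, "rz": 0, "fingers": 1},
    {"dx": 0, "dy": 0, "dz": 0, "rx": 0, "ry": 0, "rz": 0, "fingers": 1},
    {"dx": 0, "dy": 0, "dz": 0, "rx": 0, "ry": 0, "rz": 0, "fingers": 1},
    {"dx": 0, "dy": 0, "dz": 0, "rx": 0, "ry": 0, "rz": 0, "fingers": 1},
    {"dx": 0, "dy": 0, "dz": 0, "rx": 0, "ry": 0, "rz": 0, "fingers": 1},
    {"dx": 0, "dy": 0, "dz": 0, "rx": 0, "ry": 0, "rz": 0, "fingers": 1}
  ]
}}

```text
time: 23.35
ee_pos: [0.5801, 0.0432, 0.0677]
tcp_rot: [[-0.163, 0.987, 0.0], [0.987, 0.163, -0.0], [-0.0, 0.0, -1.0]]
contact_force: [-1.2, 0.2, 1.8]
opening: 0.01
```

```bash
python3 look.py 16
```

```text
t 23.35 pos [0.5801 0.0432 0.0677] phi 9.4 tilt [ 0.0001 -0.0001] F [-1.2198  0.1733  1.7884] open 0.010032686487621142
 shift mm (tool): [ -1.2275  -1.4915 -22.3243]  units: [-0.0409 -0.0497 -0.7441] rz deg/units: (np.float64(-0.0), np.float64(-0.0))
z 0.06767575546245369 M [-0.0049  0.2204 -0.017 ]
```

View pics/w16.png

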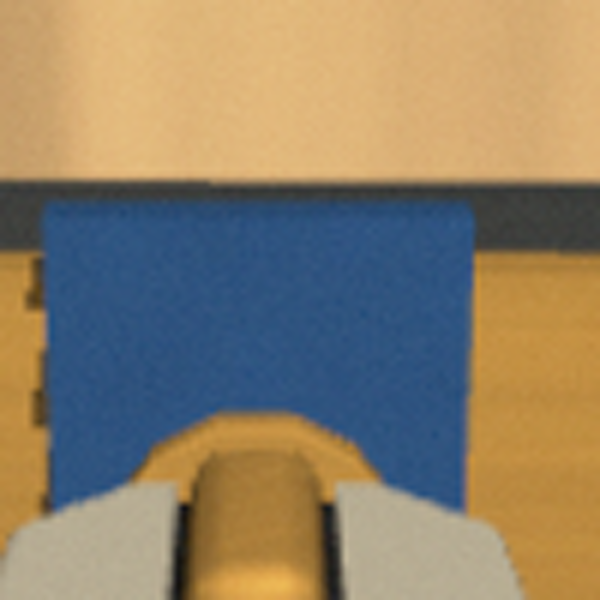

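View pics/x16.png

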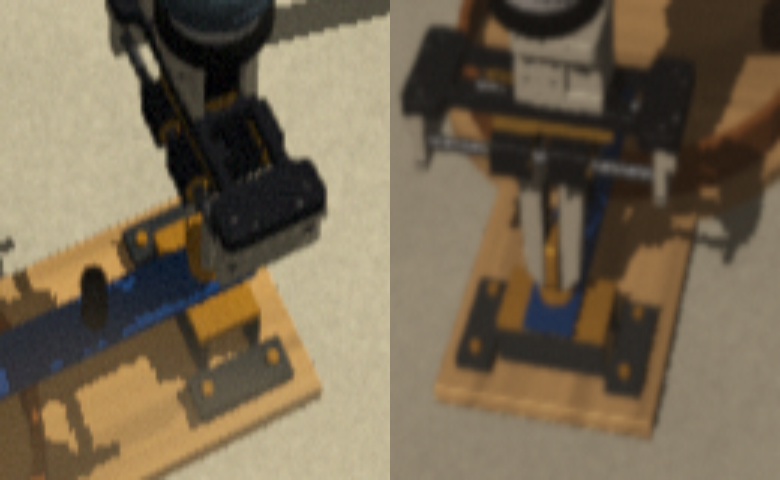

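Collar seated (foot 0.0305). Now the quarter turn.

>>> {"method": "servo_tool", "body": {
  "plan": [
    {"dx": 0, "dy": 0, "dz": 0, "rx": 0, "ry": 0, "rz": -0.4, "fingers": 1},
    {"dx": 0, "dy": 0, "dz": 0, "rx": 0, "ry": 0, "rz": -0.7, "fingers": 1},
    {"dx": 0, "dy": 0, "dz": 0, "rx": 0, "ry": 0, "rz": -0.7, "fingers": 1},
    {"dx": 0, "dy": 0, "dz": 0, "rx": 0, "ry": 0, "rz": -0.7, "fingers": 1},
    {"dx": 0, "dy": 0, "dz": 0, "rx": 0, "ry": 0, "rz": -0.7, "fingers": 1},
    {"dx": 0, "dy": 0, "dz": 0, "rx": 0, "ry": 0, "rz": -0.7, "fingers": 1},
    {"dx": 0, "dy": 0, "dz": 0, "rx": 0, "ry": 0, "rz": -0.7, "fingers": 1},
    {"dx": 0, "dy": 0, "dz": 0, "rx": 0, "ry": 0, "rz": -0.7, "fingers": 1}
  ]
}}

```text
time: 24.3
ee_pos: [0.5804, 0.0429, 0.0677]
tcp_rot: [[-0.788, 0.615, 0.001], [0.615, 0.788, -0.0], [-0.001, 0.0, -1.0]]
contact_force: [0.3, 0.5, 1.4]
opening: 0.0097
```

>>> {"method": "servo_tool", "body": {
  "plan": [
    {"dx": 0, "dy": 0, "dz": 0, "rx": 0, "ry": 0, "rz": -0.8, "fingers": 1},
    {"dx": 0, "dy": 0, "dz": 0, "rx": 0, "ry": 0, "rz": -0.8, "fingers": 1},
    {"dx": 0, "dy": 0, "dz": 0, "rx": 0, "ry": 0, "rz": -0.8, "fingers": 1},
    {"dx": 0, "dy": 0, "dz": 0, "rx": 0, "ry": 0, "rz": -0.8, "fingers": 1},
    {"dx": 0, "dy": 0, "dz": 0, "rx": 0, "ry": 0, "rz": -0.8, "fingers": 1},
    {"dx": 0, "dy": 0, "dz": 0, "rx": 0, "ry": 0, "rz": -0.8, "fingers": 1},
    {"dx": 0, "dy": 0, "dz": 0, "rx": 0, "ry": 0, "rz": -0.8, "fingers": 1},
    {"dx": 0, "dy": 0, "dz": 0, "rx": 0, "ry": 0, "rz": -0.4, "fingers": 1}
  ]
}}

```text
time: 25.1
ee_pos: [0.5802, 0.0426, 0.0676]
tcp_rot: [[-0.985, -0.174, 0.0], [-0.174, 0.985, -0.001], [-0.0, -0.001, -1.0]]
contact_force: [-1.2, -2.1, 1.4]
opening: 0.0097
```

```bash
python3 look.py 17
```

```text
t 25.1 pos [0.5802 0.0426 0.0676] phi 100.02 tilt [ 0.0003 -0.0009] F [-1.2377 -2.1268  1.3927] open 0.009662330601985594
 shift mm (tool): [  1.5646  -0.6101 -22.3525]  units: [ 0.0522 -0.0203 -0.7451] rz deg/units: (np.float64(90.62), np.float64(11.327))
z 0.0676471951767895 M [-0.3177  0.1545  0.018 ]
```

View pics/w17.png

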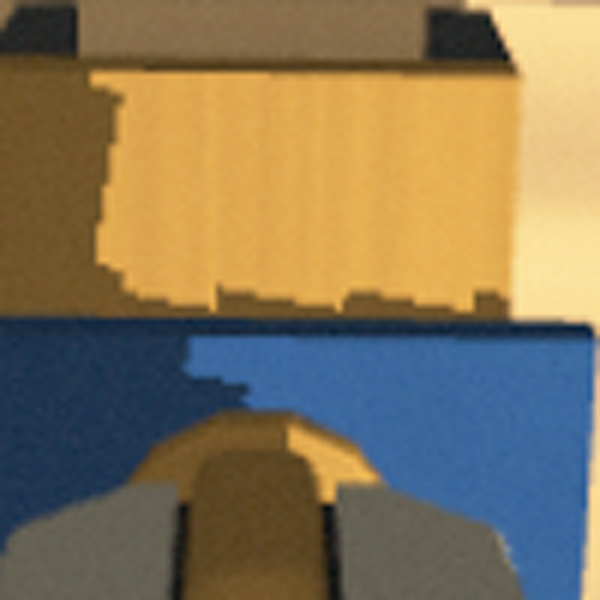

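Turned 90.6°. Release gently and retreat straight up.

>>> {"method": "servo_tool", "body": {
  "plan": [
    {"dx": 0, "dy": 0, "dz": 0, "rx": 0, "ry": 0, "rz": 0, "fingers": 0.7},
    {"dx": 0, "dy": 0, "dz": 0, "rx": 0, "ry": 0, "rz": 0, "fingers": 0.5},
    {"dx": 0, "dy": 0, "dz": 0, "rx": 0, "ry": 0, "rz": 0, "fingers": 0.4},
    {"dx": 0, "dy": 0, "dz": 0, "rx": 0, "ry": 0, "rz": 0, "fingers": 0.4},
    {"dx": 0, "dy": 0, "dz": -0.1, "rx": 0, "ry": 0, "rz": 0, "fingers": 0.4},
    {"dx": 0, "dy": 0, "dz": -0.3, "rx": 0, "ry": 0, "rz": 0, "fingers": 0.4},
    {"dx": 0, "dy": 0, "dz": -0.6, "rx": 0, "ry": 0, "rz": 0, "fingers": 0.4},
    {"dx": 0, "dy": 0, "dz": -0.9, "rx": 0, "ry": 0, "rz": 0, "fingers": 0.4}
  ]
}}

```text
time: 26.05
ee_pos: [0.5791, 0.0433, 0.1245]
tcp_rot: [[-0.985, -0.17, -0.003], [-0.17, 0.985, 0.0], [0.003, 0.001, -1.0]]
contact_force: [-0.6, 0.2, -0.9]
opening: 0.0278
```

>>> {"method": "servo_tool", "body": {
  "plan": [
    {"dx": 0, "dy": 0, "dz": -0.9, "rx": 0, "ry": 0, "rz": 0, "fingers": 0.4},
    {"dx": 0, "dy": 0, "dz": -0.9, "rx": 0, "ry": 0, "rz": 0, "fingers": 0.4},
    {"dx": 0, "dy": 0, "dz": -0.8, "rx": 0, "ry": 0, "rz": 0, "fingers": 0.4},
    {"dx": 0, "dy": 0, "dz": -0.5, "rx": 0, "ry": 0, "rz": 0, "fingers": 0.4},
    {"dx": 0, "dy": 0, "dz": 0, "rx": 0, "ry": 0, "rz": 0, "fingers": 0.4},
    {"dx": 0, "dy": 0, "dz": 0, "rx": 0, "ry": 0, "rz": 0, "fingers": 0.4},
    {"dx": 0, "dy": 0, "dz": 0, "rx": 0, "ry": 0, "rz": 0, "fingers": 0.4},
    {"dx": 0, "dy": 0, "dz": 0, "rx": 0, "ry": 0, "rz": 0, "fingers": 0.4}
  ]
}}

```text
time: 26.85
ee_pos: [0.5794, 0.0432, 0.2163]
tcp_rot: [[-0.985, -0.17, -0.002], [-0.17, 0.985, 0.0], [0.002, 0.001, -1.0]]
contact_force: [-1.4, 0.3, 0.5]
opening: 0.0282
```

```bash
python3 look.py 18
python3 - <<'E'
from h import *
im=imaging.camera("wrist"); save("w18f",im)
T=pose("scene")[1]
save("s18",imaging.camera("scene"))
for t in ["screw_grip","jar","mallet","block"]:
    for r in imaging.place_of(t,"scene"): print(t,round(r["score"],2),(T@np.append(r["at"],1))[:3])
E
```

```text
t 26.85 pos [0.5794 0.0432 0.2163] phi 99.79 tilt [-0.0023  0.0003] F [-1.4162  0.3217  0.5178] open 0.028186645441561107
 shift mm (tool): [  0.5562  -1.464  126.3069]  units: [ 0.0185 -0.0488  4.2102] rz deg/units: (np.float64(90.39), np.float64(11.299))
z 0.21630628105740565 M [ 0.042  -0.0233 -0.0108]
screw_grip 0.8 [0.5477 0.3001 0.0729]
screw_grip 0.63 [0.3581 0.3169 0.065 ]
screw_grip 0.51 [0.417  0.4078 0.0476]
screw_grip 0.47 [0.5809 0.0451 0.0769]
jar 0.85 [ 0.3082 -0.3233 -0.0014]
mallet 0.66 [0.7322 0.2588 0.0024]
block 0.55 [0.6496 0.3528 0.0046]
block 0.48 [0.4548 0.3152 0.0006]
block 0.34 [0.5812 0.0434 0.0411]
```

View pics/w18f.png

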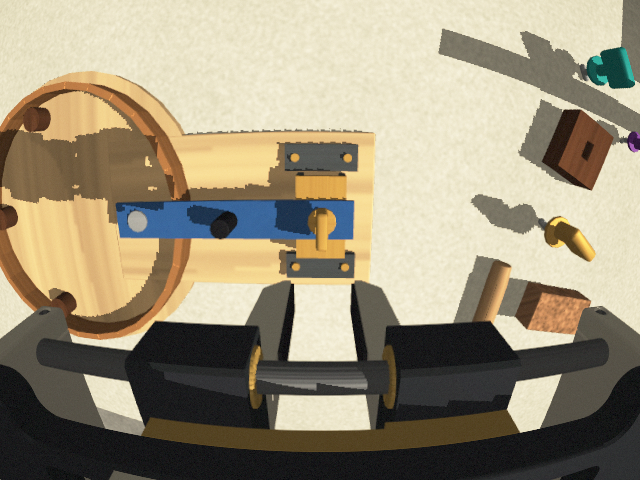

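View pics/x18.png

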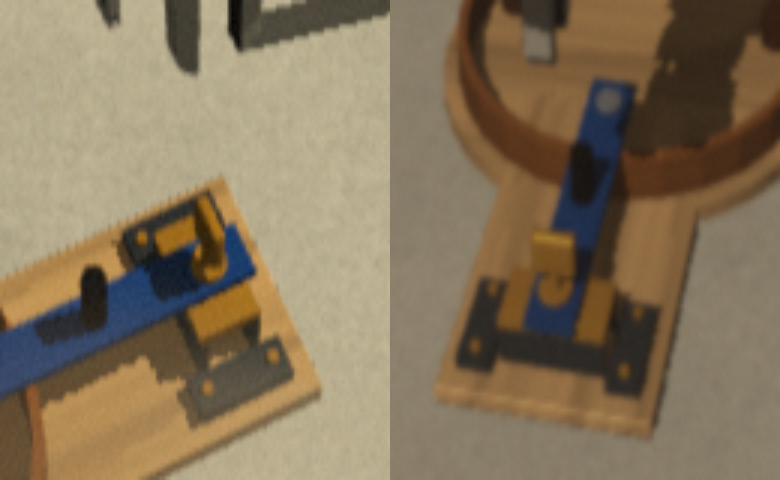

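The screw stands upright in the strap slot (wrist 321,225) with its wing across the strap, and the strap lies along the board over the receiver. The gripper is clear.

```bash
python3 -c "
from workcell import bot; print(bot.sign_off())"
```

```text
the job is handed in; nothing more can be done
None
```

The job is done and handed in at about 27 s of the 64 s allowed; the hand-in reports no verdict.

- **Strap:** I gripped the knob, swung the strap across and trimmed it by the wrist camera until only the board showed through both slots. The strap edges put it within about 0.02 rad of zero.
- **Thumbscrew:** I took the small brass screw from its holder and lined it up over the slot by camera. It went down through both slots in small steps, down to 0.3 mm, with no more than about 2 N at the wrist. At the seat the pin height came to 30.5 mm, where the collar rests on the strap.
- **Lock and release:** I turned it 90.6°, let go and backed straight up.

**Last checks:** the wrist and scene pictures show the screw upright, its wing across the strap, the strap still over the receiver and the gripper clear. The network put the wing centre at 76.9 mm against 75.5 mm expected, within its 4 mm error. The jar, mallet and cork block read within about 5 mm of their first readings, and nothing touched them. No check failed. One disagreement: the wrist and scene cameras differed by up to 5 mm in x, so I aligned the pin and slot within the wrist picture alone.

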